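# Check-weigh the filled jars against the check weight

## Robot

A 6-joint arm with a two-finger parallel gripper is mounted at the origin on the work surface. World frame = base frame: x ahead of the robot, y to its left, z up, the work surface at z = 0. Lengths are in mm, angles in rad, forces in N, time in s.
With the tool pointing down it reaches from about 250 to 800 mm from the base axis. Payload 3.9 kg.
Tool frame: the origin (TCP) lies between the finger pads; the fingertips stand 25 mm ahead of it and the grasp point (between the pads) lies 6 mm ahead of it (tip_reach is the distance from the TCP to the fingertips, in mm); z points along the fingers, y is the line along which they close (so a half turn about z gives the same grasp; the last joint's range is limited). The gripper opens to 85 mm and grips with 20 to 120 N. Pads are 22 mm wide; open, the fingers measure 114 mm over their backs; the gripper's body (76 mm by 85 mm) begins 54 mm behind the grasp point. The pads swing forward as they close: fully open they stand 13 mm farther back than shut.
Start: joints at [1.253, 0.26, -0.138, 1.173, 0, 1.571], TCP at [164.046, 498.703, 256.304] pointing down, gripper open.
Joint ranges: [-2.78, 2.78], [-0.83, 1.72], [-1.28, 1.37], [-1.9, 2.12], [-1.57, 1.48], [-3.14, 3.14]. Speed limits (rad/s): [2.57, 2.57, 3.14, 3.14, 3.14, 3.14].

## Interface

Orientations are given as a rotation vector (axis times angle).
In Python, from rig import * gives the robot as it stands. The module is installed in compiled form; this text tells all that it offers.
- The arm moves only by the shell command python3 -m inch 'ROWS' [FORCE]. ROWS is JSON, a list of rows, each a list of 3 entries, a list of its own where there are three numbers: the shift along the tool's x, y, z scaled (see below), then the turn about the tool's z scaled (see below), then the finger opening in mm, from 0 to 85.4. In form: [[[dx, dy, dz], spin, gripper], ...]. A call has 1 to 20 rows; each row shifts and turns the commanded pose from where the row before left it, along the tool's axes as they then stand; what a row does not reach is not made up. The controller multiplies each number of a shift by 25 cm and each number of a turn by 360 degrees. A row lasts 1/12 s, in which the tool goes at most 41.7 mm and 7.16 degrees, less where a joint would pass 70% of its speed; a pose out of reach is approached as far as the arm can. A call with a number of a shift or a turn outside -1 to 1 is refused whole. A call with a gripper value outside its range is refused whole. The fingers move at their own pace and stop on an object; FORCE is the grip in N (left out, the last holds). Time passes only in rows, so rows that do not move let the fingers close. It gives the time, the measured TCP pose, the force, the opening and the grip force at its end, in the units of the state.
- get_state(): the state, without advancing time (a new reading comes with each control period).
- get_image(name): name is "scene" or "top"; returns a dict with "color" (480x640x3 uint8, red, green, blue), "fovy" (degrees; the focal length in pixels is half the picture's height over the tangent of half this angle, whatever the lens; pixels are square), "cx", "cy" (the principal point, pixels), "R" (3x3) and "t" (3): a world point X has camera coordinates R X + t. Camera axes: x right, y down, z forward; pixel columns grow to the right and rows downward; lengths in mm; the calibration is good to about 2 mm. A picture is of the moment at which its call begins. There is no depth.
- finish_job(): hands the job in; it is judged then, once.
Trained networks look in a picture, given as the dict that the camera call returned (one of the last four; its "shot" number tells which), for a name from the list of things; names that differ only in an ending like _2 or _b are one class to them, and where a whole thing is asked for, a point or a joint stands for the part that bears it (a point fixed in the world has none). Each returns a list of dicts, best first, with "confidence" (0 to 1); they miss things now and then, are a little off and sometimes report something else, mostly with a low value. They report only what shows in the picture. A call takes as long as a camera call. They do not tell look-alikes from the thing itself.
- masks_of(picture, target): "mask" (480x640 bool, what is visible of it) and "extent" ([centre column, centre row, width, height] in pixels, round what is visible of it).
The state is a dict: "time_s": time; "qpos": joint angles; "dq": joint speeds; "joint_torque": joint torques, N m; "eef_pos": TCP position; "eef_rot": TCP orientation; "wrist_force": force on the tool from outside, world axes, zero at the start; "moment": the same for the moment, N m; "opening": finger opening in mm; "grip_force": force on a finger pad.
Only numpy, scipy, OpenCV 4.12 (cv2) and the standard library are available. Lean on these libraries where they do the work, as an engineer would, in place of code of your own. Each camera call takes 0.05 s, during which the arm holds its last target. There are 200 camera calls.

## Task

Stand the steel check weight on the pan of the dial scale and turn the knob of the dial until the pointer reads zero, then let go. Then sort the jars by weight, using the scale: stand every full jar upright in the shallow steel tray and every short-filled one, clearly lighter than the check weight, upright in the deeper white plastic tub. Finish with the check weight standing on the pan again and the pointer still at zero; set things down gently and leave the beaker and the bottle where they are.

Things in the scene. Friction and masses are not known exactly. Their poses are not given: they have to be found in the camera images.
- scale: the fixed dial scale: a white low housing 300 x 158 mm, 52 mm high, the face-up dial at the end nearer the robot, the round pan at the far end. Origin: centre of its underside; x from the dial to the pan, z up. The dial's axis stands at x = -75 mm, the pan's at x = +75 mm
- pan_top (a point): centre of the top face of the flat steel pan, 150 mm across and 4 mm thick, no rim, 90 mm above the table when empty. The pan sinks on a damped spring, 12 mm for each 200 g, and settles within a second; its stop is 18 mm down
- pan (a joint): how far the pan has sunk, m (about 0 when empty, off by up to 2 mm from start to start)
- pointer (a joint): angle of the black pointer about the upright dial axis, rad, growing clockwise seen from above as the pan is loaded: one full turn for 200 g; at 0 it points along the scale's +x. It may grow past one turn
- dial (a joint): angle of the bezel with the white dial face, the zero mark and the knob, which turn together, rad, growing clockwise seen from above; at 0 the zero mark points along the scale's +x. The pointer reads zero when pointer and dial agree (give or take whole turns). It turns freely either way, beyond a turn, against about 0.05 N m of friction and stays where it is left
- dial_zero (a point): the point of the bold black zero wedge on the dial face, 50 mm from the dial's axis. The face has 50 graduations of 4 g (0.126 rad, 6 mm at this radius)
- pointer_tip (a point): the tip of the pointer, 50 mm from the dial's axis, at the same height as the zero mark's point
- knob_grip (a point): on the dial's axis, 92 mm above the table, where to take the knob: an upright black bar 44 mm long (along its x axis, which points to the zero mark), 12 mm thick (y) and 30 mm high, from 20 mm below this point to 10 mm above it; it stands on a 36 mm disc at the middle of the flat clear cover, whose top is 24 mm below this point. The pan's edge is 75 mm from this axis
- weight: the check weight: a flat steel disc 44 mm across and 12 mm thick with an upright round stem, 16 mm across, in its middle to lift it by, 44 mm high in all, about 160 g. Origin: centre of its underside, z up. Start: upright on the table among the jars left of the scale
- jar_a: a closed opaque white jar, 58 mm across and 54 mm high, the top 18 mm its grey cap, as wide as the jar. All jars look alike: a full one weighs about 160 g, at most 3 graduations off the check weight; a short-filled one is about 55 g lighter, 10 to 17 graduations. Origin: centre of its underside, z up. May be absent (None). Start: upright on the table left of the scale
- jar_b: a closed opaque white jar, 58 mm across and 54 mm high, the top 18 mm its grey cap, as wide as the jar. All jars look alike: a full one weighs about 160 g, at most 3 graduations off the check weight; a short-filled one is about 55 g lighter, 10 to 17 graduations. Origin: centre of its underside, z up. May be absent (None). Start: upright on the table left of the scale
- jar_c: a closed opaque white jar, 58 mm across and 54 mm high, the top 18 mm its grey cap, as wide as the jar. All jars look alike: a full one weighs about 160 g, at most 3 graduations off the check weight; a short-filled one is about 55 g lighter, 10 to 17 graduations. Origin: centre of its underside, z up. May be absent (None). Start: upright on the table left of the scale
- jar_d: a closed opaque white jar, 58 mm across and 54 mm high, the top 18 mm its grey cap, as wide as the jar. All jars look alike: a full one weighs about 160 g, at most 3 graduations off the check weight; a short-filled one is about 55 g lighter, 10 to 17 graduations. Origin: centre of its underside, z up. May be absent (None). Start: upright on the table left of the scale
- jar_e: a closed opaque white jar, 58 mm across and 54 mm high, the top 18 mm its grey cap, as wide as the jar. All jars look alike: a full one weighs about 160 g, at most 3 graduations off the check weight; a short-filled one is about 55 g lighter, 10 to 17 graduations. Origin: centre of its underside, z up. May be absent (None). Start: upright on the table left of the scale
- tray: the fixed shallow steel tray for full jars, right of the scale: 260 x 110 mm, 18 mm high, floor 3 mm and walls 3 mm thick. Origin: centre of its underside; x along its length, z up. It may lie nearer the scale than the tub or beyond it
- tub: the fixed white plastic tub for short-filled jars, right of the scale: 190 x 120 mm, 30 mm high, floor 4 mm and walls 4 mm thick (a 5 mm rim lies outside). Origin: centre of its underside; x along its length, z up
- beaker: bystander, to be left alone: an empty glass beaker, 60 mm across and 75 mm high, beyond the jars. Origin: centre of its underside
- wash_bottle: bystander, to be left alone: a plastic bottle with a screw cap, 64 mm across and 110 mm high, beyond the tray and the tub. Origin: centre of its underside
Mind the look-alikes: they are no part of the job. Leave any purple look-alike of the jar_a alone. What is shaped like the tub but green is not meant.

How it is judged (in metres and radians):
On the way, in this order (a step that is already met when the one before it is completed fails the run):
1. the check weight stands on the pan and the pointer reads zero on the dial, both let go (horizontal distance between weight and pan_top below 0.06 m and z of weight in the frame of pan_top between -0.004 and 0.005 m and angle between weight's own z axis and vertical below 0.15 rad and distance between pointer_tip and dial_zero below 0.0035 m and velocity of joint pointer between -0.15 and 0.15 rad/s and contact force between the fingers and weight below 0.1 N and contact force between the fingers and dial below 0.1 N and contact force between the arm and pan below 0.1 N), for 0.4 s.
2. every full jar stands in the steel tray and every short-filled jar in the plastic tub (a full jar bears on the floor with over 1.3 N, a short one with less) (((x of jar_a in the frame of tray between -0.102 and 0.102 m and y of jar_a in the frame of tray between -0.027 and 0.027 m and z of jar_a in the frame of tray between -0.001 and 0.009 m and angle between jar_a's own z axis and vertical below 0.15 rad and contact force between jar_a and tray above 1.3 N) or (x of jar_a in the frame of tub between -0.066 and 0.066 m and y of jar_a in the frame of tub between -0.031 and 0.031 m and z of jar_a in the frame of tub between 0 and 0.01 m and angle between jar_a's own z axis and vertical below 0.15 rad and contact force between jar_a and tub between 0.3 and 1.3 N)) and ((x of jar_b in the frame of tray between -0.102 and 0.102 m and y of jar_b in the frame of tray between -0.027 and 0.027 m and z of jar_b in the frame of tray between -0.001 and 0.009 m and angle between jar_b's own z axis and vertical below 0.15 rad and contact force between jar_b and tray above 1.3 N) or (x of jar_b in the frame of tub between -0.066 and 0.066 m and y of jar_b in the frame of tub between -0.031 and 0.031 m and z of jar_b in the frame of tub between 0 and 0.01 m and angle between jar_b's own z axis and vertical below 0.15 rad and contact force between jar_b and tub between 0.3 and 1.3 N)) and ((x of jar_c in the frame of tray between -0.102 and 0.102 m and y of jar_c in the frame of tray between -0.027 and 0.027 m and z of jar_c in the frame of tray between -0.001 and 0.009 m and angle between jar_c's own z axis and vertical below 0.15 rad and contact force between jar_c and tray above 1.3 N) or (x of jar_c in the frame of tub between -0.066 and 0.066 m and y of jar_c in the frame of tub between -0.031 and 0.031 m and z of jar_c in the frame of tub between 0 and 0.01 m and angle between jar_c's own z axis and vertical below 0.15 rad and contact force between jar_c and tub between 0.3 and 1.3 N)) and ((x of jar_d in the frame of tray between -0.102 and 0.102 m and y of jar_d in the frame of tray between -0.027 and 0.027 m and z of jar_d in the frame of tray between -0.001 and 0.009 m and angle between jar_d's own z axis and vertical below 0.15 rad and contact force between jar_d and tray above 1.3 N) or (x of jar_d in the frame of tub between -0.066 and 0.066 m and y of jar_d in the frame of tub between -0.031 and 0.031 m and z of jar_d in the frame of tub between 0 and 0.01 m and angle between jar_d's own z axis and vertical below 0.15 rad and contact force between jar_d and tub between 0.3 and 1.3 N)) and ((x of jar_e in the frame of tray between -0.102 and 0.102 m and y of jar_e in the frame of tray between -0.027 and 0.027 m and z of jar_e in the frame of tray between -0.001 and 0.009 m and angle between jar_e's own z axis and vertical below 0.15 rad and contact force between jar_e and tray above 1.3 N) or (x of jar_e in the frame of tub between -0.066 and 0.066 m and y of jar_e in the frame of tub between -0.031 and 0.031 m and z of jar_e in the frame of tub between 0 and 0.01 m and angle between jar_e's own z axis and vertical below 0.15 rad and contact force between jar_e and tub between 0.3 and 1.3 N))), for 0.3 s.
At the end, for the whole second after the job is handed in: full jars stand upright, at rest, on the floor of the steel tray, short-filled ones in the plastic tub; the check weight stands upright on the pan, within 60 mm of its centre, and the pointer tip is within 3.5 mm (about half a graduation, 0.07 rad) of the point of the zero mark (all of step 1 and all of step 2 and linear speed of each of jar_a, jar_b, jar_c, jar_d, jar_e below 0.02 m/s); the robot touches nothing.
It fails at once if a bystander (beaker, wash bottle) is moved by more than 40 mm (distance of any of beaker, wash_bottle from where it was at the start of the episode above 0.04 m).
It fails at once if the pan of the scale is struck or pressed with more than 25 N (contact force between pan and anything else above 25 N).
Of jar_a, jar_b, jar_c, jar_d, jar_e only 2 to 4 are there at a start; the rules pass over those that are not, and their reading is None.
At some moment in a run one of jar_a, jar_b, jar_c, jar_d, jar_e, weight may be knocked a few centimetres aside while the robot is not near it.
It also fails if it takes over 210 s, if anything falls off the work surface, if the arm or the gripper's body presses on something with over 40 N, if the wrist force passes 120 N, or if a joint passes its speed limit or range.

## Working session

There is one attempt and no reset: what is moved stays moved. The work goes in short steps, Python scripts to look and compute and a shell command to move; the robot and the scene stay as the last step left them, time stands still between calls to the robot, and variables do not carry over. Pictures are saved under pics/ and viewed, at most 14 in all, crops included, and the job is handed in when it is done.

```bash
mkdir -p pics; cat > h.py <<'E'
from rig import *
import numpy as np, cv2
from scipy.spatial.transform import Rotation as Rn
def ray(p,u,v,z):
    f=240/np.tan(np.radians(p["fovy"])/2)
    R=np.array(p["R"]);t=np.array(p["t"])
    d=R.T@np.array([(u-p["cx"])/f,(v-p["cy"])/f,1]);c=-R.T@t
    return c+d*(z-c[2])/d[2]
def proj(p,X):
    f=240/np.tan(np.radians(p["fovy"])/2)
    x=np.array(p["R"])@np.array(X,float)+np.array(p["t"])
    return np.array([p["cx"]+f*x[0]/x[2],p["cy"]+f*x[1]/x[2]])
def save(p,n,crop=None,s=1):
    im=cv2.cvtColor(p["color"],cv2.COLOR_RGB2BGR)
    if crop: im=im[crop[1]:crop[3],crop[0]:crop[2]]
    cv2.imwrite("pics/"+n,cv2.resize(im,None,fx=s,fy=s,interpolation=cv2.INTER_CUBIC))
E
python3 - <<'E'
from h import *
s=get_state();print(s)
for n in("top","scene"):
    p=get_image(n);save(p,n+"0.png");print(n,p["fovy"],p["cx"],p["cy"],np.round(-np.array(p["R"]).T@p["t"]))
    for k in("scale","pan_top","dial","knob_grip","weight","jar_a","tray","tub","beaker","wash_bottle"):
        for m in masks_of(p,k):
            e=m["extent"];print(k,round(m["confidence"],2),np.round(e),np.round(ray(p,e[0],e[1],0)[:2]))
E
```

```text
{'time_s': 0.0, 'qpos': array([ 1.25299273e+00,  2.59418492e-01, -1.37594381e-01,  1.17298422e+00,
       -8.59648135e-06,  1.57081224e+00]), 'dq': array([ 0.00065137, -0.00037198,  0.00055299, -0.00050577, -0.00134802,
       -0.00075152]), 'joint_torque': array([-2.15472755e-04, -3.74830592e+01,  2.36994159e+01, -1.88501948e-01,
        6.56593329e-05,  8.31128318e-06]), 'eef_pos': array([164.08864322, 498.81195412, 256.80141364]), 'eef_rot': array([4.97109865e-01, 3.10187633e+00, 1.23742614e-03]), 'wrist_force': array([ 0.61819735,  0.14268517, -0.12107719]), 'moment': array([ 0.00170231,  0.01716211, -0.04708222]), 'grip_force': 2.6549187998170964, 'opening': 85.30390253031948}
top 42.37055337261529 316.8873093813119 229.24974962755502 [ 168.   15. 1858.]
scale 0.86 [324. 195.  59. 102.] [597. -10.]
scale 0.45 [328. 218.  43.  46.] [526. -20.]
pan_top 0.88 [318. 167.  53.  48.] [687.   6.]
dial 0.88 [326. 220.  43.  45.] [518. -14.]
dial 0.48 [212. 160.  22.  24.] [720. 333.]
knob_grip 0.81 [325. 220.  41.  47.] [520. -12.]
weight 0.43 [250. 177.  14.  15.] [663. 215.]
jar_a 0.88
[... 557 characters left out ...]
503.  187.  882.]
scale 0.65 [295. 280.  83. 110.] [564. -20.]
pan_top 0.55 [297. 282.  73.  54.] [568. -14.]
dial 0.56 [301. 242.  60.  36.] [425. -29.]
knob_grip 0.75 [300. 244.  61.  37.] [433. -31.]
knob_grip 0.6 [295. 281.  82. 112.] [566. -18.]
weight 0.81 [399. 317.  23.  22.] [645. 216.]
jar_a 0.9 [450. 283.  29.  35.] [529. 323.]
jar_a 0.76 [498. 258.  32.  34.] [426. 436.]
jar_a 0.72 [394. 269.  26.  36.] [497. 199.]
jar_a 0.7 [436. 219.  25.  30.] [290. 294.]
jar_a 0.66 [442. 248.  28.  32.] [405. 309.]
tray 0.65 [156. 254.  90.  86.] [ 516. -362.]
tub 0.7 [216. 256.  83.  73.] [ 504. -218.]
tub 0.69 [190. 180.  80.  53.] [ 192. -387.]
beaker 0.62 [457. 332.  35.  48.] [671. 333.]
```

```bash
python3 - <<'E'
from h import *
p=get_image("top");save(p,"t1.png",(150,110,500,370),2.25)
p=get_image("scene");save(p,"s1.png",(130,150,550,400),1.9)
E
```

```text
(no output)
```

View pics/t1.png

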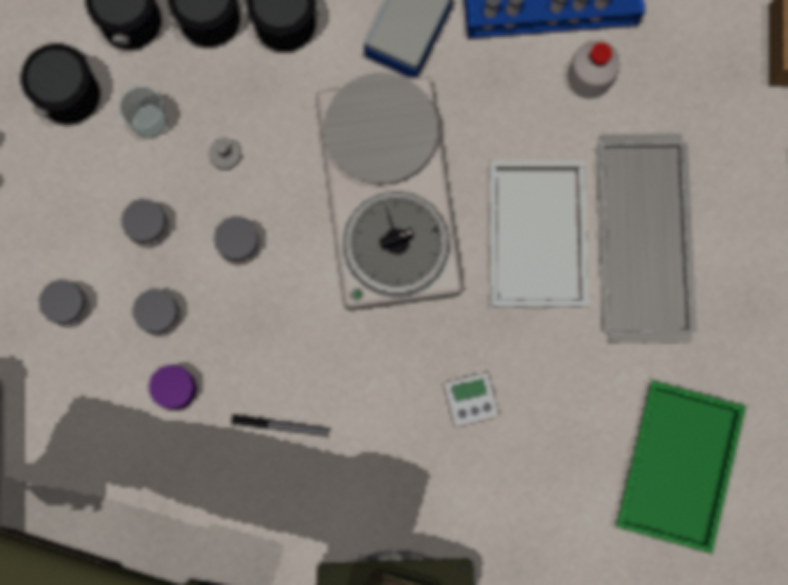

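View pics/s1.png

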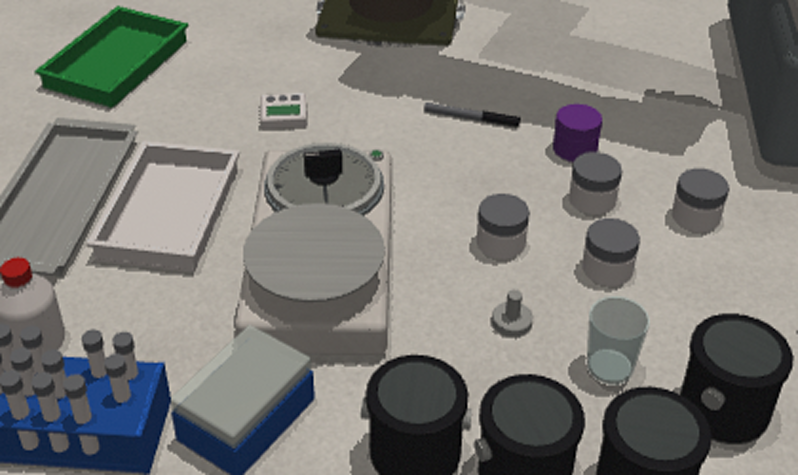

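The view shows four grey-capped jars at about (215,208), (256,216), (178,244) and (219,248) in full-image top pixels. The purple decoy is nearby, the weight is at (250,178), the tub is next to the scale with the tray beyond it, and the green tub is a decoy. Next I'll fit positions.

```bash
cat >> h.py <<'E'
from scipy.optimize import least_squares
DIM=dict(jar_a=[(29,0),(29,54)],weight=[(22,0),(22,12),(8,44)],beaker=[(30,0),(30,75)],wash_bottle=[(32,0),(32,80),(15,110)])
def ext(p,xy,rings,z0=0):
    a=np.linspace(0,2*np.pi,48)
    q=np.array([proj(p,[xy[0]+r*np.cos(b),xy[1]+r*np.sin(b),z0+z]) for r,z in rings for b in a])
    return (q.min(0)+q.max(0))/2
def locate(p,e,k,z0=0):
    x0=ray(p,e[0],e[1],z0+25)[:2]
    return least_squares(lambda x:ext(p,x,DIM[k],z0)-np.array(e[:2]),x0,x_scale=10).x
def quad(p,m,z):
    c=max(cv2.findContours(m.astype(np.uint8),cv2.RETR_EXTERNAL,2)[0],key=cv2.contourArea)[:,0]
    w=np.array([ray(p,u,v,z)[:2] for u,v in c],np.float32);return cv2.minAreaRect(w)
E
python3 - <<'E'
from h import *
T=get_image("top");S=get_image("scene")
for n,p in(("top",T),("scene",S)):
    for k in("weight","jar_a","beaker","wash_bottle"):
        for m in masks_of(p,k): print(n,k,round(m["confidence"],2),np.round(m["extent"][:2]),np.round(locate(p,m["extent"],k)),np.round(p["color"][m["mask"]].mean(0)))
for k,z in(("tray",18),("tub",30),("pan_top",90),("dial",66),("scale",52)):
    for m in masks_of(T,k)[:3]: print(k,round(m["confidence"],2),np.round(m["extent"][:2]),[np.round(v,0) for v in quad(T,m["mask"],z)])
save(T,"d2.png",(285,140,365,250),5)
save(S,"d3.png",(245,210,350,290),6)
E
```

```text
top weight 0.62 [250. 177.] [661. 216.] [116. 112. 108.]
top jar_a 0.88 [227. 285.] [326. 283.] [ 87.  48. 103.]
top jar_a 0.8 [214. 209.] [557. 322.] [89. 86. 87.]
top jar_a 0.76 [179. 245.] [450. 428.] [88. 85. 86.]
top jar_a 0.68 [218. 248.] [437. 312.] [92. 89. 90.]
top jar_a 0.57 [256. 218.] [527. 195.] [88. 85. 86.]
top beaker 0.84 [214. 160.] [708. 321.] [106. 110. 106.]
top wash_bottle 0.55 [415. 141.] [ 748. -292.] [119.  95.  92.]
scene weight 0.71 [400. 315.] [655. 218.] [105. 104.  99.]
scene jar_a 0.86 [444. 249.] [442. 307.] [87. 85. 85.]
scene jar_a 0.78 [450. 282.] [552. 318.] [88. 86. 86.]
scene jar_a 0.73 [435. 218.] [325. 289.] [69. 38. 83.]
scene jar_a 0.55 [392. 271.] [533. 194.] [87. 85. 85.]
scene beaker 0.79 [455. 329.] [700. 322.] [116. 121. 117.]
scene beaker 0.49 [297. 282.] [608.  -3.] [136. 134. 129.]
scene beaker 0.38 [296. 281.] [605.  -8.] [121. 118. 113.]
scene wash_bottle 0.71 [145. 310.] [ 740. -291.] [123. 102.  99.]
scene wash_bottle 0.36 [294. 282.] [620.  -8.] [120. 118. 112.]
tray 0.65 [438. 218.] [array([ 520., -348.]), array([124., 284.]), np.float64(89.0)]
tub 0.82 [452. 316.] [array([ 214., -373.]), array([134., 203.]), np.float64(73.0)]
tub 0.63 [388. 214.] [array([ 526., -203.]), array([131., 199.]), np.float64(88.0)]
pan_top 0.78 [318. 166.] [array([662.,   4.]), array([145., 146.]), np.float64(88.0)]
dial 0.61 [327. 219.] [array([513., -12.]), array([133., 132.]), np.float64(88.0)]
scale 0.73 [322. 197.] [array([592.,  -4.]), array([316., 158.]), np.float64(6.0)]
```

View pics/d2.png

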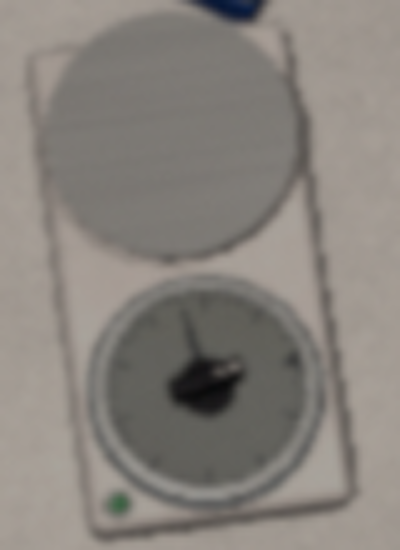

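The top crop shows the dial centre near crop (207,390), the pointer close to scale +x (tip at about (183,305)), and the zero wedge at the right (293,358), roughly 1.3 rad clockwise. I'll align the tool with the world axes and go above the weight.

```bash
cat >> h.py <<'E'
def to(x,y,z,n=None):
    s=get_state();R=Rn.from_rotvec(s["eef_rot"]).as_matrix()
    d=R.T@(np.array([x,y,z])-s["eef_pos"])/250;n=n or int(np.ceil(np.linalg.norm(d)/.15))
    print("pos",np.round(s["eef_pos"],1),"yawx",round(np.degrees(np.arctan2(R[1,0],R[0,0])),2),"units",np.round(d,4),n,"rows of",np.round(d/n,4),"open",round(s["opening"],1),"t",round(s["time_s"],1),"q6",round(s["qpos"][5],2),"F",np.round(s["wrist_force"],1))
E
python3 -m inch '[[[0,0,0],-0.0168,60],[[0,0,0],-0.0168,60],[[0,0,0],-0.0168,60],[[-0.1235,-0.0705,0],0,60],[[-0.1235,-0.0705,0],0,60],[[-0.1235,-0.0705,0],0,60],[[-0.1235,-0.0705,0],0,60],[[-0.1235,-0.0705,0],0,60],[[-0.1235,-0.0705,0],0,60],[[-0.1235,-0.0705,0],0,60],[[-0.1235,-0.0705,0],0,60],[[-0.1235,-0.0705,0],0,60],[[-0.1235,-0.0705,0],0,60],[[-0.1235,-0.0705,0],0,60],[[-0.1235,-0.0705,0],0,60],[[-0.1235,-0.0705,0],0,60],[[-0.1235,-0.0705,0],0,60],[[-0.1235,-0.0705,0],0,60]]' 30
python3 - <<'E'
from h import *
to(658,217,43)
S=get_image("scene");s=get_state()
print(np.round(proj(S,s["eef_pos"])))
for m in masks_of(S,"weight"): print(m["confidence"],m["extent"],locate(S,m["extent"],"weight"))
T=get_image("top")
for m in masks_of(T,"weight"): print(m["confidence"],m["extent"],locate(T,m["extent"],"weight"))
E
```

```text
time_s: 3.45
eef_pos: [627.5, 232.3, 253.8]
eef_rot: [-0.002, -3.138, 0.002]
wrist_force: [0.7, 1.1, -5.1]
opening: 60.2
grip_force: 0.0
pos [627.5 232.3 253.8] yawx 179.92 units [-0.1251 -0.0602  0.843 ] 6 rows of [-0.0209 -0.01    0.1405] open 60.2 t 3.5 q6 0.36 F [ 0.7  1.1 -5.1]
[416. 216.]
0.95 [398.1, 315.8, 20.1, 24.5] [657.19583962 213.60659089]
0.19 [324.9, 217.1, 44.1, 49.1] [527.2243247  -11.38319081]
```

```bash
python3 -m inch '[[[-0.122,-0.07,0.1],0,60],[[0,0,0.15],0,60],[[0,0,0.15],0,60],[[0,0,0.15],0,60],[[0,0,0.15],0,60],[[0,0,0.1],0,60],[[0,0,0.04],0,60],[[0,0,0],0,60],[[0,0,0],0,5],[[0,0,0],0,5],[[0,0,0],0,5],[[0,0,0],0,5],[[0,0,0],0,5],[[0,0,0],0,5],[[0,0,0],0,5]]' 30
python3 - <<'E'
from h import *
to(662,4,200)
E
```

```text
time_s: 4.9
eef_pos: [657.9, 217.4, 49.8]
eef_rot: [0.002, 3.137, 0.002]
wrist_force: [-0.9, 0.2, 5.6]
opening: 14.8
grip_force: 29.9
pos [657.9 217.4  49.8] yawx 179.93 units [-0.0198 -0.8526 -0.6021] 7 rows of [-0.0028 -0.1218 -0.086 ] open 14.8 t 4.9 q6 0.32 F [-0.9  0.2  5.6]
```

```bash
python3 -m inch '[[[0,0,-0.1],0,5],[[0,0,-0.15],0,5],[[0,0,-0.15],0,5],[[0,0,-0.15],0,5],[[0,0,-0.06],0,5],[[-0.003,-0.122,0],0,5],[[-0.003,-0.122,0],0,5],[[-0.003,-0.122,0],0,5],[[-0.003,-0.122,0],0,5],[[-0.003,-0.122,0],0,5],[[-0.003,-0.122,0],0,5],[[-0.003,-0.122,0],0,5],[[0,0,0],0,5],[[0,0,0.1],0,5],[[0,0,0.08],0,5],[[0,0,0],0,5]]'
python3 - <<'E'
from h import *
to(662,4,131)
E
```

```text
time_s: 6.23
eef_pos: [657.7, 3.4, 149.4]
eef_rot: [-0.003, -3.132, -0.001]
wrist_force: [-0.6, 0.1, -6.8]
opening: 14.7
grip_force: 29.7
pos [657.7   3.4 149.4] yawx 179.91 units [-0.0177  0.0026  0.0734] 1 rows of [-0.0177  0.0026  0.0734] open 14.7 t 6.2 q6 0.01 F [-0.6  0.1 -6.8]
```

```bash
python3 -m inch '[[[-0.015,0,0.02],0,5],[[0,0,0.014],0,5],[[0,0,0.014],0,5],[[0,0,0.014],0,5],[[0,0,0.014],0,5],[[0,0,0],0,5],[[0,0,0],0,5],[[0,0,0],0,5],[[0,0,0],0,5],[[0,0,0],0,12],[[0,0,0],0,16],[[0,0,0],0,20],[[0,0,0],0,30],[[0,0,0],0,40],[[0,0,-0.05],0,40],[[0,0,-0.1],0,60],[[0,0,-0.14],0,60],[[0.1,0.1,-0.1],0,60],[[0.1,0.1,0],0,60],[[0.1,0.1,0],0,60]]' 30
python3 - <<'E'
from h import *
to(513,-12,98)
E
```

```text
time_s: 7.9
eef_pos: [592.1, 77.9, 234.6]
eef_rot: [0.004, 3.136, 0.001]
wrist_force: [1.4, 1.8, -5.3]
opening: 59.9
grip_force: 0.0
pos [592.1  77.9 234.6] yawx 179.84 units [ 0.3183 -0.3611  0.5444] 5 rows of [ 0.0637 -0.0722  0.1089] open 59.9 t 7.9 q6 0.13 F [ 1.4  1.8 -5.3]
```

```bash
python3 -m inch '[[[0,0.15,0],0,60],[[0,0.15,0],0,60],[[0,0.15,0],0,60],[[0,0.15,0],0,60],[[0,0.15,0],0,60],[[0,0,0],0,60],[[0,0,0],0,60]]'
cat >> h.py <<'E'
C0=np.array([513,-12.])
def dialview(p,z=66,r=75,c=C0,px=3):
    # rectified patch: up=+x world, left=+y ; px pixels per mm
    n=2*r*px;src=[];dst=[]
    for a,b in((r,r),(r,-r),(-r,-r),(-r,r)):
        src.append(proj(p,[c[0]+a,c[1]+b,z]));dst.append([(r-b)*px,(r-a)*px])
    H=cv2.getPerspectiveTransform(np.float32(src),np.float32(dst))
    return cv2.cvtColor(cv2.warpPerspective(p["color"],H,(n,n),flags=cv2.INTER_CUBIC),cv2.COLOR_RGB2BGR)
E
python3 - <<'E'
from h import *
T=get_image("top");S=get_image("scene");print(get_state()["eef_pos"])
for k in("weight","pan_top","dial","jar_a"):
  for m in masks_of(T,k)[:1]: print(k,m["confidence"],np.round(m["extent"]), locate(T,m["extent"],k,81 if k=="weight" else 0) if k in DIM else quad(T,m["mask"],80 if k[0]=="p" else 66))
cv2.imwrite("pics/d4.png",cv2.resize(np.hstack([dialview(T),dialview(S)]),(800,400)))
E
```

```text
time_s: 8.48
eef_pos: [591.0, 267.2, 231.9]
eef_rot: [-0.004, 3.141, -0.0]
wrist_force: [-0.0, 0.9, -6.0]
opening: 59.6
grip_force: 0.0
[591.12945341 264.62590256 232.10284848]
weight 0.54 [318. 166.  11.  18.] [665.54798583   3.81144188]
pan_top 0.82 [317. 168.  52.  47.] ((663.7426147460938, 3.9003372192382812), (145.5680389404297, 144.0341033935547), 88.2680435180664)
dial 0.76 [326. 220.  43.  43.] ((514.7509765625, -12.3505859375), (126.9831771850586, 129.08383178710938), 88.28854370117188)
jar_a 0.7 [221. 282.  13.  13.] [337.96121811 302.79244052]
```

View pics/d4.png

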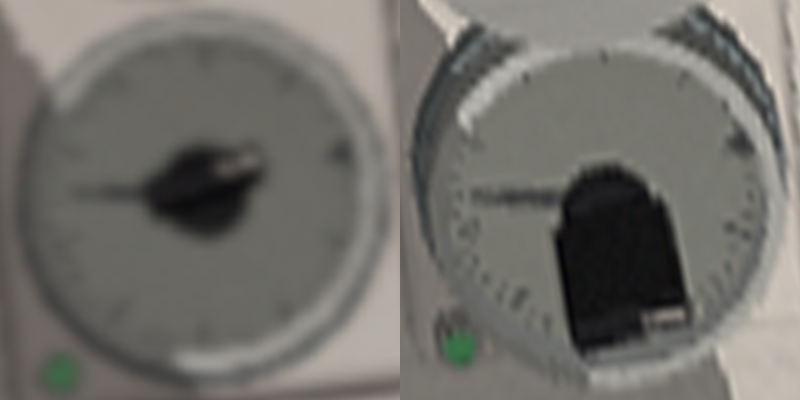

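Rectified view (2.67 px/mm): the top patch has its centre near (203,197), the pointer tip at (72,192) and the wedge at (333,155). Pointer and wedge are about 160° apart, so the dial has to turn 160° counter-clockwise. I'll go over the knob with the tool x along the bar.

```bash
python3 - <<'E'
from h import *
# refine angles from the top camera
T=get_image("top")
for c in((514,-12.5),(514,-13.5),(513,-12.5)):
    g=cv2.cvtColor(dialview(T,c=np.array(c),px=4),cv2.COLOR_BGR2GRAY).astype(np.float32)
    pol=cv2.warpPolar(g,(300,1440),(300,300),300,cv2.INTER_LINEAR)  # row=angle from right, cw in image
    for r0,r1 in((24,46),(50,57)):
        a=pol[:,r0*4:r1*4].mean(1);a=cv2.blur(a[:,None],(1,9))[:,0];b=cv2.blur(np.tile(a,3)[:,None],(1,161))[1440:2880,0]
        i=np.argmax(b-a);w=np.clip((b-a)[np.arange(i-20,i+21)%1440],0,None);ce=i+(w*np.arange(-20,21)).sum()/w.sum()
        print(c,(r0,r1),"cw from +x deg",round(ce/4+90,1)%360,(b-a)[i])
E
python3 -m inch '[[[0.0385,-0.1385,0],0,45],[[0.0385,-0.1385,0],0,45],[[0.0385,-0.1385,0],0,45],[[0.0385,-0.1385,0],0,45],[[0.0385,-0.1385,0],0,45],[[0.0385,-0.1385,0],0,45],[[0.0385,-0.1385,0],0,45],[[0.0385,-0.1385,0],0,45],[[0,0,0],0.0183,45],[[0,0,0],0.0183,45],[[0,0,0],0.0183,45],[[0,0,0],0.0183,45],[[0,0,0],0.0183,45],[[0,0,0],0.0183,45],[[0,0,0],0.0183,45],[[0,0,0],0.0183,45],[[0,0,0],0.0183,45],[[0,0,0],0.0183,45],[[0,0,0],0.0183,45],[[0,0,0],0,45]]'
python3 - <<'E'
from h import *
to(514,-12.5,100)
E
```

```text
(514, -12.5) (24, 46) cw from +x deg 272.6 18.595055
(514, -12.5) (50, 57) cw from +x deg 72.60000000000002 21.792892
(514, -13.5) (24, 46) cw from +x deg 272.6 19.135544
(514, -13.5) (50, 57) cw from +x deg 72.30000000000001 22.790123
(513, -12.5) (24, 46) cw from +x deg 274.4 18.316452
(513, -12.5) (50, 57) cw from +x deg 71.60000000000002 21.329948
time_s: 10.5
eef_pos: [513.8, -12.6, 232.4]
eef_rot: [1.862, 2.53, 0.0]
wrist_force: [-0.0, 0.1, -5.5]
opening: 44.8
grip_force: 0.0
pos [513.8 -12.6 232.4] yawx 107.29 units [1.000e-04 9.000e-04 5.297e-01] 4 rows of [0.     0.0002 0.1324] open 44.8 t 10.5 q6 1.24 F [-0.   0.1 -5.5]
```

```bash
python3 -m inch '[[[0,0,0.14],0,45],[[0,0,0.14],0,45],[[0,0,0.12],0,45],[[0,0,0.08],0,45],[[0,0,0.05],0,45],[[0,0,0],0,45],[[0,0,0],0,5],[[0,0,0],0,5],[[0,0,0],0,5],[[0,0,0],0,5],[[0,0,0],0,5],[[0,0,0],0,5]]' 50
python3 -m inch '[[[0,0,0],-0.0185,5],[[0,0,0],-0.0185,5],[[0,0,0],-0.0185,5],[[0,0,0],-0.0185,5],[[0,0,0],-0.0185,5],[[0,0,0],-0.0185,5],[[0,0,0],-0.0185,5],[[0,0,0],-0.0185,5],[[0,0,0],-0.0185,5],[[0,0,0],-0.0185,5],[[0,0,0],-0.0185,5],[[0,0,0],-0.0185,5]]'
python3 -m inch '[[[0,0,0],-0.0185,5],[[0,0,0],-0.0185,5],[[0,0,0],-0.0185,5],[[0,0,0],-0.0185,5],[[0,0,0],-0.0185,5],[[0,0,0],-0.0185,5],[[0,0,0],-0.0185,5],[[0,0,0],-0.0185,5],[[0,0,0],-0.0185,5],[[0,0,0],-0.0185,5],[[0,0,0],-0.0185,5],[[0,0,0],-0.0185,5],[[0,0,0],0,5],[[0,0,0],0,5]]'
python3 - <<'E'
from h import *
to(514,-12.5,100)
cv2.imwrite("pics/d5.png",cv2.resize(dialview(get_image("scene")),(400,400)))
E
```

```text
time_s: 11.5
eef_pos: [512.8, -12.8, 101.0]
eef_rot: [1.858, 2.533, -0.004]
wrist_force: [-4.2, -1.5, 0.2]
opening: 11.4
grip_force: 50.2
time_s: 12.5
eef_pos: [511.6, -14.6, 101.0]
eef_rot: [0.209, -3.131, 0.009]
wrist_force: [-7.8, -7.7, 2.2]
opening: 11.5
grip_force: 50.5
time_s: 13.67
eef_pos: [513.3, -16.0, 101.0]
eef_rot: [2.162, -2.27, 0.01]
wrist_force: [-4.3, -12.2, -2.0]
opening: 11.3
grip_force: 50.1
pos [513.3 -16.  101. ] yawx -92.79 units [-0.0142 -0.0023  0.0039] 1 rows of [-0.0142 -0.0023  0.0039] open 11.3 t 13.7 q6 -1.55 F [ -4.3 -12.2  -2. ]
```

View pics/d5.png

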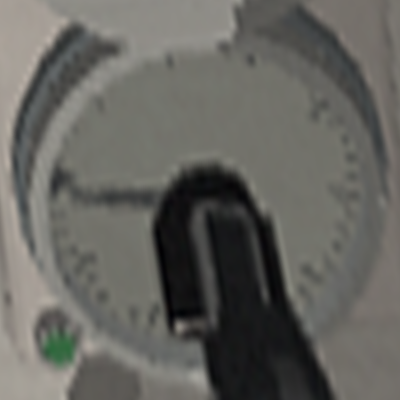

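The dial turned. The wedge point is at (65,180) and the pointer tip at (75,193), nearly aligned. I'll release, back off to the left and measure.

```bash
python3 -m inch '[[[0,0,0],0,20],[[0,0,0],0,30],[[0,0,0],0,45],[[0,0,0],0,45],[[0,0,-0.1],0,45],[[0,0,-0.14],0,45],[[0,0,-0.14],0,45],[[0,0,-0.1],0,45],[[-0.15,0,0],0,45],[[-0.15,0,0],0,45],[[-0.15,0,0],0,45],[[-0.15,0,0],0,45],[[-0.15,0,0],0,45],[[-0.15,0,0],0,45],[[-0.15,0,0],0,45],[[0,0,0],0,45]]'
cat >> h.py <<'E'
def angles(p,c,sp=(24,46),sw=(50,57),lo=None):
    g=cv2.cvtColor(dialview(p,c=np.array(c),px=4),cv2.COLOR_BGR2GRAY).astype(np.float32)
    pol=cv2.warpPolar(g,(300,1440),(300,300),300,cv2.INTER_LINEAR);o=[]
    for r0,r1 in(sp,sw):
        a=pol[:,r0*4:r1*4].mean(1);a=cv2.blur(a[:,None],(1,9))[:,0];b=cv2.blur(np.tile(a,3)[:,None],(1,161))[1440:2880,0]
        i=np.argmax(b-a);k=np.arange(-20,21);w=np.clip((b-a)[(i+k)%1440],0,None);o.append(round(((i+(w*k).sum()/w.sum())/4+90)%360,1))
    return o
E
python3 - <<'E'
from h import *
T=get_image("top");S=get_image("scene");print(get_state()["eef_pos"])
for c in((514,-12.5),(514,-14),(513,-13),(515,-13)): print(c,"top",angles(T,c),"scene",angles(S,c))
cv2.imwrite("pics/d6.png",cv2.resize(np.hstack([dialview(T),dialview(S)]),(800,400)))
for k in("weight",): 
  for m in masks_of(S,k)[:1]: print(k,m["confidence"],np.round(m["extent"]), locate(S,m["extent"],k,81))
E
```

```text
time_s: 15.05
eef_pos: [526.8, 257.3, 219.7]
eef_rot: [-2.174, 2.262, 0.003]
wrist_force: [1.7, 0.4, -6.0]
opening: 45.4
grip_force: 0.0
[526.09024815 252.2359514  219.47009948]
(514, -12.5) top [np.float64(272.8), np.float64(273.0)] scene [np.float64(270.1), np.float64(277.2)]
(514, -14) top [np.float64(272.8), np.float64(272.9)] scene [np.float64(270.0), np.float64(277.0)]
(513, -13) top [np.float64(274.5), np.float64(274.1)] scene [np.float64(271.7), np.float64(278.2)]
(515, -13) top [np.float64(271.1), np.float64(272.0)] scene [np.float64(268.3), np.float64(276.1)]
weight 0.66 [522. 255.  29.  31.] [528.50131156 459.57047054]
```

View pics/d6.png

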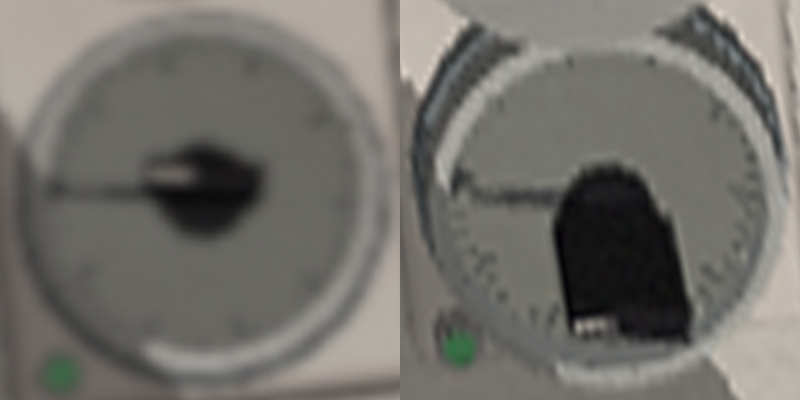

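The top camera puts wedge and pointer within 0.2° of each other. The scene camera shows the wedge lies about 4–5 mm lower than the pointer. With that parallax corrected, the dial is about 1.3° too far clockwise (1.2 mm). That is inside tolerance, but I'll trim it for margin.

```bash
python3 - <<'E'
from h import *
to(513.5,-14,100)
E
```

```text
pos [526.  250.9 219.5] yawx -92.59 units [1.0606 0.0019 0.4785] 8 rows of [0.1326 0.0002 0.0598] open 44.8 t 15.2 q6 -1.08 F [-0.2 -0.  -5.7]
```

```bash
python3 -m inch '[[[0.1326,0.0002,0],0,45],[[0.1326,0.0002,0],0,45],[[0.1326,0.0002,0],0,45],[[0.1326,0.0002,0],0,45],[[0.1326,0.0002,0],0,45],[[0.1326,0.0002,0],0,45],[[0.1326,0.0002,0],0,45],[[0.1326,0.0002,0],0,45],[[0,0,0],0,45],[[0,0,0.12],0,45],[[0,0,0.12],0,45],[[0,0,0.12],0,45],[[0,0,0.08],0,45],[[0,0,0.035],0,45],[[0,0,0],0,45],[[0,0,0],0,5],[[0,0,0],0,5],[[0,0,0],0,5],[[0,0,0],0,5],[[0,0,0],0,5]]'
python3 -c "
from h import *
to(513.5,-14,100)"
python3 -m inch '[[[0,0,0],-0.0018,5],[[0,0,0],-0.0018,5],[[0,0,0],0,5],[[0,0,0],0,5],[[0,0,0],0,5]]'
python3 -c "
from h import *
to(513.5,-14,100)"
python3 -m inch '[[[0,0,0],0,20],[[0,0,0],0,30],[[0,0,0],0,45],[[0,0,0],0,45],[[0,0,-0.1],0,45],[[0,0,-0.14],0,45],[[0,0,-0.14],0,45],[[0,0,-0.1],0,45],[[-0.15,0,0],0,45],[[-0.15,0,0],0,45],[[-0.15,0,0],0,45],[[-0.15,0,0],0,45],[[-0.15,0,0],0,45],[[-0.15,0,0],0,45],[[-0.15,0,0],0,45],[[0,0,0],0,45]]'
python3 - <<'E'
from h import *
T=get_image("top");S=get_image("scene");print(get_state()["eef_pos"])
for c in((514,-12.5),(514,-14),(515,-13)): print(c,"top",angles(T,c),"scene",angles(S,c))
cv2.imwrite("pics/d7.png",cv2.resize(np.hstack([dialview(T),dialview(S)]),(800,400)))
E
```

```text
time_s: 16.87
eef_pos: [513.3, -14.6, 102.6]
eef_rot: [-2.168, 2.273, -0.001]
wrist_force: [-4.9, 0.2, 7.6]
opening: 11.4
grip_force: 51.0
pos [513.3 -14.6 102.6] yawx -92.69 units [-0.0024 -0.0005  0.0105] 1 rows of [-0.0024 -0.0005  0.0105] open 11.4 t 16.9 q6 -1.55 F [-4.9  0.2  7.6]
time_s: 17.28
eef_pos: [513.4, -14.6, 102.7]
eef_rot: [-2.194, 2.248, -0.001]
wrist_force: [-5.2, 0.3, 7.0]
opening: 11.0
grip_force: 51.0
pos [513.4 -14.6 102.7] yawx -91.39 units [-0.0026 -0.0005  0.0106] 1 rows of [-0.0026 -0.0005  0.0106] open 11.0 t 17.3 q6 -1.57 F [-5.2  0.3  7. ]
time_s: 18.62
eef_pos: [520.4, 254.4, 220.5]
eef_rot: [-2.199, 2.238, 0.003]
wrist_force: [0.2, 0.1, -5.1]
opening: 45.1
grip_force: 0.0
[519.77334021 249.38785648 220.30772442]
(514, -12.5) top [np.float64(272.6), np.float64(271.8)] scene [np.float64(270.0), np.float64(275.8)]
(514, -14) top [np.float64(272.8), np.float64(272.0)] scene [np.float64(270.0), np.float64(275.5)]
(515, -13) top [np.float64(271.1), np.float64(270.8)] scene [np.float64(268.3), np.float64(274.6)]
```

View pics/d7.png

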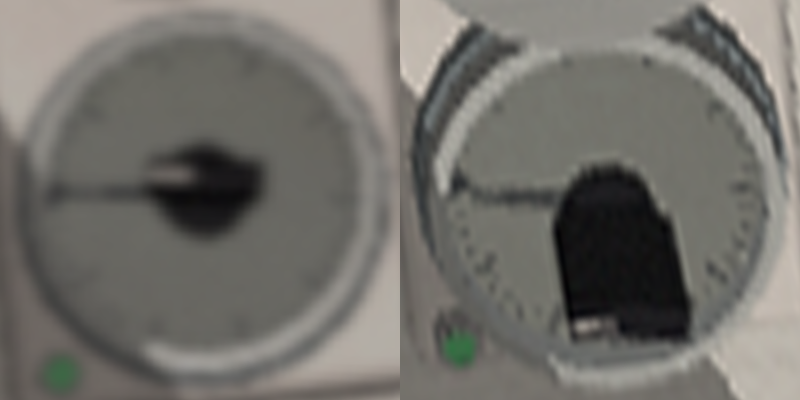

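The trimmed dial shows wedge and pointer lined up in both views (top about (55,192), scene about (460,183) against the pointer at 186). Next I'll realign the tool and take the weight off the pan.

```bash
python3 -m inch '[[[0,0,0],0.0189,60],[[0,0,0],0.0189,60],[[0,0,0],0.0189,60],[[0,0,0],0.0189,60],[[0,0,0],0.0189,60],[[0,0,0],0.0189,60],[[0,0,0],0.0189,60],[[0,0,0],0.0189,60],[[0,0,0],0.0189,60],[[0,0,0],0.0189,60],[[0,0,0],0.0189,60],[[0,0,0],0.0189,60],[[0,0,0],0.0189,60],[[0,0,0],0,60],[[0,0,0],0,60]]' 30
python3 - <<'E'
from h import *
to(661,4,220)
T=get_image("top");S=get_image("scene")
for n,p in(("top",T),("scene",S)):
  for m in masks_of(p,"weight")[:2]: print(n,m["confidence"],np.round(m["extent"]), locate(p,m["extent"],"weight",80.6))
  for m in masks_of(p,"jar_a"): print(n,"jar",round(m["confidence"],2),np.round(locate(p,m["extent"],"jar_a")),np.round(p["color"][m["mask"]].mean(0)))
E
```

```text
time_s: 19.97
eef_pos: [519.9, 246.6, 220.9]
eef_rot: [0.006, -3.141, 0.001]
wrist_force: [0.5, 1.7, -5.3]
opening: 60.0
grip_force: 0.0
pos [519.9 246.6 220.9] yawx -179.77 units [-0.5604 -0.9727  0.0038] 8 rows of [-0.07   -0.1216  0.0005] open 60.0 t 20.0 q6 0.44 F [ 0.5  1.7 -5.3]
top 0.76 [318. 168.  11.  17.] [659.30452496   5.76502109]
top 0.56 [324. 196.  63. 102.] [573.42565101  -9.82542877]
top jar 0.71 [533. 190.] [72. 70. 71.]
top jar 0.58 [445. 481.] [95. 92. 93.]
scene 0.82 [295. 280.  23.  24.] [666.38512784   2.65496714]
scene 0.72 [302. 244.  62.  40.] [551.1030197   -1.55661354]
scene jar 0.95 [435. 305.] [91. 89. 89.]
scene jar 0.93 [529. 199.] [84. 82. 82.]
scene jar 0.79 [449. 476.] [91. 88. 88.]
scene jar 0.62 [557. 320.] [89. 87. 87.]
scene jar 0.59 [ 548. -344.] [134. 132. 127.]
```

A jar was knocked aside: it is now at about (447,478). I'll move the weight back to its table spot.

```bash
python3 -m inch '[[[-0.0705,-0.1216,0],0,60],[[-0.0705,-0.1216,0],0,60],[[-0.0705,-0.1216,0],0,60],[[-0.0705,-0.1216,0],0,60],[[-0.0705,-0.1216,0],0,60],[[-0.0705,-0.1216,0],0,60],[[-0.0705,-0.1216,0],0,60],[[-0.0705,-0.1216,0],0,60],[[0,0,0],0,60],[[0,0,0.12],0,40],[[0,0,0.12],0,40],[[0,0,0.08],0,40],[[0,0,0.03],0,40],[[0,0,0],0,40],[[0,0,0],0,5],[[0,0,0],0,5],[[0,0,0],0,5],[[0,0,0],0,5],[[0,0,0],0,5]]' 30
python3 -c "
from h import *
to(660,215,52)"
```

```text
time_s: 21.85
eef_pos: [662.5, 5.1, 134.8]
eef_rot: [-0.004, 3.139, 0.0]
wrist_force: [1.2, 1.5, -5.4]
opening: 14.8
grip_force: 29.2
pos [662.5   5.1 134.8] yawx -179.84 units [0.0087 0.8397 0.3313] 7 rows of [0.0012 0.12   0.0473] open 14.8 t 21.9 q6 0.0 F [ 1.2  1.5 -5.4]
```

```bash
python3 -m inch '[[[0,0,-0.05],0,5],[[0,0,-0.12],0,5],[[0,0,-0.11],0,5],[[0,0.12,0],0,5],[[0,0.12,0],0,5],[[0,0.12,0],0,5],[[0,0.12,0],0,5],[[0,0.12,0],0,5],[[0,0.12,0],0,5],[[0,0.12,0],0,5],[[0,0,0],0,5],[[0,0,0.14],0,5],[[0,0,0.14],0,5],[[0,0,0.14],0,5],[[0,0,0.08],0,5],[[0,0,0.04],0,5],[[0,0,0],0,5],[[0,0,0],0,5]]'
python3 -c "
from h import *
to(660,215,54)"
```

```text
time_s: 23.35
eef_pos: [661.3, 215.0, 69.0]
eef_rot: [-0.004, 3.141, 0.0]
wrist_force: [1.4, 0.8, -6.6]
opening: 14.4
grip_force: 29.5
pos [661.3 215.   69. ] yawx -179.85 units [ 0.0051 -0.      0.0599] 1 rows of [ 0.0051 -0.      0.0599] open 14.4 t 23.4 q6 0.31 F [ 1.4  0.8 -6.6]
```

```bash
python3 -m inch '[[[0,0,0.03],0,5],[[0,0,0.015],0,5],[[0,0,0.01],0,5],[[0,0,0.003],0,5],[[0,0,0],0,5],[[0,0,0],0,12],[[0,0,0],0,20],[[0,0,0],0,35],[[0,0,-0.06],0,50],[[0,0,-0.12],0,85],[[0,0,-0.14],0,85],[[0.131,-0.019,-0.05],0,85],[[0.131,-0.019,0],0,85],[[0.131,-0.019,0],0,85],[[0.131,-0.019,0],0,85],[[0,0,0],0,85],[[0,0,0],0,85]]' 25
python3 - <<'E'
from h import *
to(530,196,51)
S=get_image("scene")
for m in masks_of(S,"weight")[:2]: print(m["confidence"],locate(S,m["extent"],"weight"))
for m in masks_of(S,"jar_a"): print("jar",round(m["confidence"],2),np.round(m["extent"]),np.round(locate(S,m["extent"],"jar_a")))
E
```

```text
time_s: 24.77
eef_pos: [527.3, 195.1, 146.2]
eef_rot: [0.005, -3.139, 0.001]
wrist_force: [-0.0, 1.0, -5.1]
opening: 84.9
grip_force: 0.0
pos [527.3 195.1 146.2] yawx -179.8 units [-0.012   0.0039  0.3807] 3 rows of [-0.004   0.0013  0.1269] open 84.9 t 24.8 q6 0.35 F [-0.   1.  -5.1]
0.57 [663.53724312 214.47074479]
jar 0.83 [452. 282.  28.  39.] [554. 322.]
jar 0.82 [444. 247.  29.  31.] [437. 309.]
jar 0.79 [394. 270.  30.  33.] [531. 198.]
jar 0.77 [519. 256.  34.  30.] [446. 474.]
jar 0.62 [436. 219.  25.  24.] [330. 292.]
```

```bash
python3 -m inch '[[[-0.01,0.004,0.12],0,85],[[0,0,0.14],0,85],[[0,0,0.08],0,85],[[0,0,0.04],0,85],[[0,0,0],0,85],[[0,0,0],0,50],[[0,0,0],0,50],[[0,0,0],0,50],[[0,0,0],0,50],[[0,0,-0.08],0,50],[[0,0,-0.14],0,50],[[0,0,-0.14],0,50],[[0,0,-0.14],0,50],[[0,0,-0.1],0,50],[[0,0,0],0,50]]' 30
python3 -c "
from h import *
to(664,4,190)"
```

```text
time_s: 26.17
eef_pos: [536.0, 198.0, 208.2]
eef_rot: [-0.004, 3.13, 0.007]
wrist_force: [1.0, 2.0, -5.4]
opening: 57.3
grip_force: 32.6
pos [536.  198.  208.2] yawx -179.85 units [-0.5089 -0.7776  0.0755] 7 rows of [-0.0727 -0.1111  0.0108] open 57.3 t 26.2 q6 0.35 F [ 1.   2.  -5.4]
```

```bash
python3 -m inch '[[[-0.0727,-0.1111,0],0,50],[[-0.0727,-0.1111,0],0,50],[[-0.0727,-0.1111,0],0,50],[[-0.0727,-0.1111,0],0,50],[[-0.0727,-0.1111,0],0,50],[[-0.0727,-0.1111,0],0,50],[[-0.0727,-0.1111,0],0,50],[[0,0,0],0,50],[[0,0,0.1],0,50],[[0,0,0.1],0,50],[[0,0,0.03],0,50],[[0,0,0.03],0,50],[[0,0,0.025],0,50],[[0,0,0],0,50],[[0,0,0],0,50]]'
python3 -c "
from h import *
to(664,4,135)"
```

```text
time_s: 27.42
eef_pos: [660.3, 2.9, 130.9]
eef_rot: [-0.005, 3.141, 0.0]
wrist_force: [-0.6, 0.7, -3.8]
opening: 57.1
grip_force: 32.9
pos [660.3   2.9 130.9] yawx -179.83 units [-0.0148  0.0044 -0.0165] 1 rows of [-0.0148  0.0044 -0.0165] open 57.1 t 27.4 q6 0.0 F [-0.6  0.7 -3.8]
```

```bash
python3 -m inch '[[[0,0,-0.01],0,50],[[0,0,0],0,64],[[0,0,0],0,75],[[0,0,0],0,85],[[0,0,-0.06],0,85],[[0,0,-0.14],0,85],[[0,0,-0.14],0,85],[[0,0.15,-0.05],0,85],[[0,0.15,0],0,85],[[0,0.15,0],0,85],[[0,0.15,0],0,85],[[0,0.15,0],0,85],[[0,0.15,0],0,85],[[0,0,0],0,85]]'
cat >> h.py <<'E'
def read(n,jz=84):
    T=get_image("top");S=get_image("scene");print("t",get_state()["time_s"],"scene",angles(S,(514,-13)),"top",angles(T,(514,-13)))
    cv2.imwrite("pics/"+n,cv2.resize(np.hstack([dialview(T),dialview(S)]),(600,300)))
    for p in(T,S):
      for m in masks_of(p,"jar_a"):
        u=m["extent"]; print("jar",round(m["confidence"],2),np.round(u[:2]),"table",np.round(locate(p,u,"jar_a")),"pan",np.round(locate(p,u,"jar_a",jz)),np.round(p["color"][m["mask"]].mean(0)))
E
python3 -c "
from h import *
read('r1.png')"
```

```text
time_s: 28.58
eef_pos: [659.3, 235.0, 230.0]
eef_rot: [-0.015, 3.141, 0.006]
wrist_force: [1.2, 1.0, -5.3]
opening: 84.7
grip_force: 0.0
t 28.6833 scene [np.float64(197.1), np.float64(275.7)] top [np.float64(169.7), np.float64(271.9)]
jar 0.9 [217. 250.] table [432. 315.] pan [420. 301.] [94. 92. 93.]
jar 0.9 [318. 167.] table [679.   5.] pan [655.   5.] [91. 88. 89.]
jar 0.67 [162. 248.] table [444. 477.] pan [432. 456.] [94. 91. 91.]
jar 0.5 [213. 208.] table [561. 325.] pan [543. 311.] [97. 94. 95.]
jar 0.83 [521. 256.] table [445. 479.] pan [549. 450.] [94. 92. 91.]
jar 0.76 [451. 281.] table [551. 322.] pan [644. 308.] [94. 92. 92.]
jar 0.75 [442. 249.] table [442. 304.] pan [546. 292.] [93. 91. 90.]
jar 0.64 [294. 272.] table [566. -19.] pan [658.   1.] [96. 94. 93.]
jar 0.52 [432. 225.] table [356. 281.] pan [468. 272.] [55. 31. 67.]
```

View pics/r1.png

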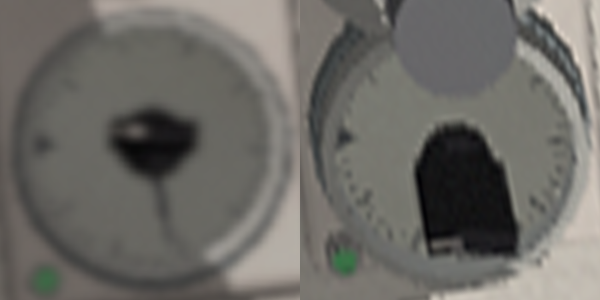

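The top view has the pointer at 170° and the wedge at 272°. That is -102°, about 14 graduations light, so this jar is short-filled and goes in the tub.

```bash
python3 -m inch '[[[0,-0.133,0],0,85],[[0,-0.133,0],0,85],[[0,-0.133,0],0,85],[[0,-0.133,0],0,85],[[0,-0.133,0],0,85],[[0,-0.133,0],0,85],[[0,-0.133,0],0,85],[[0,0,0],0,85],[[0,0,0.14],0,85],[[0,0,0.14],0,85],[[0,0,0.09],0,85],[[0,0,0.02],0,85],[[0,0,0],0,85],[[0,0,0],0,50],[[0,0,0],0,50],[[0,0,0],0,50],[[0,0,0],0,50]]'
python3 - <<'E'
from h import *
to(576,-187,205)
S=get_image("scene")
for k,z in(("tray",18),("tub",30)):
    for m in masks_of(S,k)[:2]: print(k,round(m["confidence"],2),[np.round(v) for v in quad(S,m["mask"],z)])
E
```

```text
time_s: 30.2
eef_pos: [661.9, -5.0, 134.8]
eef_rot: [-0.004, 3.137, 0.0]
wrist_force: [0.7, 1.2, -4.9]
opening: 57.0
grip_force: 35.8
pos [661.9  -5.  134.8] yawx -179.84 units [ 0.3445 -0.7271 -0.2823] 6 rows of [ 0.0574 -0.1212 -0.047 ] open 57.0 t 30.2 q6 -0.01 F [ 0.7  1.2 -4.9]
tray 0.62 [array([ 520., -350.]), array([128., 293.]), np.float64(88.0)]
tray 0.23 [array([679., 320.]), array([ 65., 128.]), np.float64(73.0)]
tub 0.93 [array([ 227., -367.]), array([157., 233.]), np.float64(73.0)]
tub 0.57 [array([ 538., -202.]), array([137., 224.]), np.float64(88.0)]
```

```bash
python3 -m inch '[[[0,0,-0.06],0,50],[[0,0,-0.12],0,50],[[0,0,-0.11],0,50],[[0.0574,-0.1212,0],0,50],[[0.0574,-0.1212,0],0,50],[[0.0574,-0.1212,0],0,50],[[0.0574,-0.1212,0],0,50],[[0.0574,-0.1212,0],0,50],[[0.0574,-0.1212,0],0,50],[[0,0,0],0,50],[[0,0,0.14],0,50],[[0,0,0.14],0,50],[[0,0,0.14],0,50],[[0,0,0.08],0,50],[[0,0,0.04],0,50],[[0,0,0],0,50],[[0,0,0],0,50]]'
python3 -c "
from h import *
to(576,-187,53)"
```

```text
time_s: 31.77
eef_pos: [574.9, -187.0, 70.5]
eef_rot: [0.005, -3.141, -0.0]
wrist_force: [1.2, -0.2, -5.4]
opening: 57.1
grip_force: 35.8
pos [ 574.9 -187.    70.5] yawx -179.83 units [-0.0044 -0.0002  0.0699] 1 rows of [-0.0044 -0.0002  0.0699] open 57.1 t 31.8 q6 -0.32 F [ 1.2 -0.2 -5.4]
```

```bash
python3 -m inch '[[[0,0,0.03],0,50],[[0,0,0.015],0,50],[[0,0,0.01],0,50],[[0,0,0.005],0,50],[[0,0,0.002],0,50],[[0,0,0],0,50],[[0,0,0],0,50]]'
python3 -c "
from h import *
to(576,-187,53)"
```

```text
time_s: 32.35
eef_pos: [575.8, -187.5, 58.7]
eef_rot: [-0.004, 3.138, -0.002]
wrist_force: [-5.1, 2.8, 11.5]
opening: 56.7
grip_force: 37.7
pos [ 575.8 -187.5   58.7] yawx -179.85 units [-0.0006  0.0021  0.0227] 1 rows of [-0.0006  0.0021  0.0227] open 56.7 t 32.4 q6 -0.32 F [-5.1  2.8 11.5]
```

```bash
python3 -m inch '[[[0,0,-0.008],0,50],[[0,0,0],0,62],[[0,0,0],0,70],[[0,0,0],0,70],[[0,0,-0.08],0,70],[[0,0,-0.14],0,85],[[0,0,-0.14],0,85],[[0,0,-0.14],0,85],[[0,0.145,-0.03],0,85],[[0,0.145,0],0,85],[[0,0.145,0],0,85],[[0,0.145,0],0,85],[[0,0.145,0],0,85],[[0,0.145,0],0,85],[[0,0.145,0],0,85],[[0,0.145,0],0,85],[[0,0.145,0],0,85],[[0,0.145,0],0,85],[[0,0.145,0],0,85],[[0,0.145,0],0,85]]'
python3 -c "
from h import *
to(557,322,54)
S=get_image('scene');T=get_image('top')
for p in (T,S):
  for k in('weight','jar_a'):
    for m in masks_of(p,k): print(k,round(m['confidence'],2),np.round(m['extent'][:2]),np.round(locate(p,m['extent'],k)))"
```

```text
time_s: 34.02
eef_pos: [573.1, 249.6, 188.6]
eef_rot: [0.004, -3.141, 0.001]
wrist_force: [1.7, 0.6, -5.0]
opening: 85.3
grip_force: 0.0
pos [573.1 249.6 188.6] yawx -179.84 units [0.0631 0.2901 0.5384] 5 rows of [0.0126 0.058  0.1077] open 85.3 t 34.0 q6 0.41 F [ 1.7  0.6 -5. ]
weight 0.68 [252. 176.] [663. 211.]
jar_a 0.72 [224. 283.] [334. 294.]
jar_a 0.64 [384. 200.] [ 571. -192.]
jar_a 0.44 [210. 251.] [429. 333.]
weight 0.76 [399. 319.] [665. 216.]
jar_a 0.94 [433. 221.] [337. 283.]
jar_a 0.73 [520. 256.] [447. 476.]
jar_a 0.62 [444. 248.] [440. 309.]
jar_a 0.57 [451. 285.] [563. 320.]
```

```bash
python3 -m inch '[[[0.03,0.143,0],0,85],[[0.03,0.143,0],0,85],[[0,0,0],0,85],[[0,0,0.14],0,85],[[0,0,0.14],0,85],[[0,0,0.14],0,85],[[0,0,0.08],0,85],[[0,0,0.035],0,85],[[0,0,0],0,85],[[0,0,0],0,50],[[0,0,0],0,50],[[0,0,0],0,50],[[0,0,0],0,50]]'
python3 -m inch '[[[0,0,-0.08],0,50],[[0,0,-0.14],0,50],[[0,0,-0.14],0,50],[[0,0,-0.14],0,50],[[0,0,-0.1],0,50],[[0,0,0],0,50]]'
python3 -c "
from h import *
to(661,4,205)"
```

```text
time_s: 35.4
eef_pos: [560.1, 319.9, 58.0]
eef_rot: [-0.004, 3.137, 0.003]
wrist_force: [0.9, 0.3, 0.3]
opening: 56.7
grip_force: 32.8
time_s: 35.9
eef_pos: [561.5, 321.2, 212.9]
eef_rot: [-0.005, 3.131, 0.01]
wrist_force: [1.2, 2.0, -6.2]
opening: 56.9
grip_force: 32.5
pos [561.5 321.2 212.9] yawx -179.84 units [-0.3942 -1.2703  0.0278] 9 rows of [-0.0438 -0.1411  0.0031] open 56.9 t 35.9 q6 0.52 F [ 1.2  2.  -6.2]
```

```bash
python3 -m inch '[[[-0.0438,-0.1411,0],0,50],[[-0.0438,-0.1411,0],0,50],[[-0.0438,-0.1411,0],0,50],[[-0.0438,-0.1411,0],0,50],[[-0.0438,-0.1411,0],0,50],[[-0.0438,-0.1411,0],0,50],[[-0.0438,-0.1411,0],0,50],[[-0.0438,-0.1411,0],0,50],[[-0.0438,-0.1411,0],0,50],[[0,0,0],0,50],[[0,0,0.1],0,50],[[0,0,0.1],0,50],[[0,0,0.03],0,50],[[0,0,0.03],0,50],[[0,0,0.03],0,50],[[0,0,0],0,50],[[0,0,0],0,50]]'
python3 -m inch '[[[0,0,0],0,50],[[0,0,0],0,64],[[0,0,0],0,75],[[0,0,0],0,85],[[0,0,-0.06],0,85],[[0,0,-0.14],0,85],[[0,0,-0.14],0,85],[[0,0.15,-0.05],0,85],[[0,0.15,0],0,85],[[0,0.15,0],0,85],[[0,0.15,0],0,85],[[0,0.15,0],0,85],[[0,0.15,0],0,85],[[0,0,0],0,85]]'
python3 -c "
from h import *
read('r2.png',80);to(661,4,137)"
```

```text
time_s: 37.32
eef_pos: [657.7, 2.5, 133.5]
eef_rot: [-0.005, 3.141, 0.0]
wrist_force: [-0.8, 1.0, -3.8]
opening: 56.9
grip_force: 32.9
time_s: 38.48
eef_pos: [656.8, 234.5, 230.2]
eef_rot: [-0.015, 3.141, 0.007]
wrist_force: [0.7, 1.2, -5.4]
opening: 84.8
grip_force: 0.0
t 38.5833 scene [np.float64(196.9), np.float64(275.8)] top [np.float64(179.7), np.float64(271.9)]
jar 0.85 [321. 167.] table [678.  -3.] pan [656.  -2.] [91. 88. 89.]
jar 0.65 [218. 249.] table [434. 310.] pan [423. 297.] [96. 93. 94.]
jar 0.61 [383. 202.] table [ 565. -188.] pan [ 547. -179.] [96. 93. 95.]
jar 0.59 [162. 247.] table [445. 478.] pan [433. 457.] [99. 95. 95.]
jar 0.4 [328. 219.] table [515. -19.] pan [500. -17.] [97. 96. 91.]
jar 0.97 [295. 269.] table [557. -19.] pan [645.   0.] [96. 94. 93.]
jar 0.95 [520. 258.] table [453. 477.] pan [551. 449.] [94. 91. 91.]
jar 0.78 [217. 266.] table [ 568. -193.] pan [ 655. -158.] [96. 94. 94.]
jar 0.75 [431. 225.] table [355. 280.] pan [463. 271.] [58. 34. 69.]
pos [657.2 226.7 230.5] yawx -179.86 units [-0.013  -0.8905  0.3742] 7 rows of [-0.0019 -0.1272  0.0535] open 85.2 t 38.7 q6 0.33 F [ 0.9  0.3 -5.6]
```

Pointer 180°, wedge 272°: -92°, about 13 graduations light, so this jar is short as well and goes to the other end of the tub.

```bash
python3 -m inch '[[[0,-0.128,0],0,85],[[0,-0.128,0],0,85],[[0,-0.128,0],0,85],[[0,-0.128,0],0,85],[[0,-0.128,0],0,85],[[0,-0.128,0],0,85],[[0,-0.128,0],0,85],[[0,0,0],0,85],[[0,0,0.14],0,85],[[0,0,0.14],0,85],[[0,0,0.09],0,85],[[0,0,0.01],0,85],[[0,0,0],0,85],[[0,0,0],0,50],[[0,0,0],0,50],[[0,0,0],0,50],[[0,0,0],0,50]]'
python3 -m inch '[[[0,0,-0.06],0,50],[[0,0,-0.12],0,50],[[0,0,-0.11],0,50],[[0,0,0],0,50]]'
python3 -c "
from h import *
to(474,-187,205)"
```

```text
time_s: 40.1
eef_pos: [659.2, 3.0, 137.4]
eef_rot: [-0.004, 3.138, -0.0]
wrist_force: [1.3, 0.3, -4.7]
opening: 56.7
grip_force: 36.0
time_s: 40.43
eef_pos: [661.1, 3.2, 214.7]
eef_rot: [-0.005, 3.13, 0.0]
wrist_force: [1.3, 1.1, -5.6]
opening: 56.8
grip_force: 35.9
pos [661.1   3.2 214.7] yawx -179.84 units [ 0.751  -0.7588  0.0302] 8 rows of [ 0.0939 -0.0949  0.0038] open 56.8 t 40.4 q6 0.0 F [ 1.3  1.1 -5.6]
```

```bash
python3 -m inch '[[[0.0939,-0.0949,0],0,50],[[0.0939,-0.0949,0],0,50],[[0.0939,-0.0949,0],0,50],[[0.0939,-0.0949,0],0,50],[[0.0939,-0.0949,0],0,50],[[0.0939,-0.0949,0],0,50],[[0.0939,-0.0949,0],0,50],[[0.0939,-0.0949,0],0,50],[[0,0,0],0,50],[[0,0,0.14],0,50],[[0,0,0.14],0,50],[[0,0,0.14],0,50],[[0,0,0.08],0,50],[[0,0,0.04],0,50],[[0,0,0.02],0,50],[[0,0,0.01],0,50],[[0,0,0],0,50]]'
python3 -c "
from h import *
to(474,-187,57)"
```

```text
time_s: 41.85
eef_pos: [477.6, -187.1, 67.7]
eef_rot: [-0.006, 3.128, 0.001]
wrist_force: [8.2, 3.6, 5.2]
opening: 57.0
grip_force: 43.2
pos [ 477.6 -187.1   67.7] yawx -179.77 units [0.0149 0.0004 0.0424] 1 rows of [0.0149 0.0004 0.0424] open 57.0 t 41.9 q6 -0.38 F [8.2 3.6 5.2]
```

Contact came early, so the jar is probably catching the near wall. I'll lift it a little, shift it +12 mm in x and try again.

```bash
python3 -m inch '[[[0,0,-0.08],0,50],[[0,0,-0.03],0,50],[[-0.048,0,0],0,50],[[0,0,0],0,50],[[0,0,0],0,50]]'
python3 - <<'E'
from h import *
to(486,-187,57)
S=get_image("scene");save(S,"s8.png",(130,190,330,320),4)
E
```

```text
time_s: 42.27
eef_pos: [482.5, -187.0, 92.5]
eef_rot: [0.005, -3.141, 0.0]
wrist_force: [0.3, 0.8, -6.8]
opening: 56.7
grip_force: 42.1
pos [ 482.5 -187.    92.5] yawx -179.82 units [-0.0141 -0.0002  0.142 ] 1 rows of [-0.0141 -0.0002  0.142 ] open 56.7 t 42.3 q6 -0.37 F [ 0.3  0.8 -6.8]
```

View pics/s8.png

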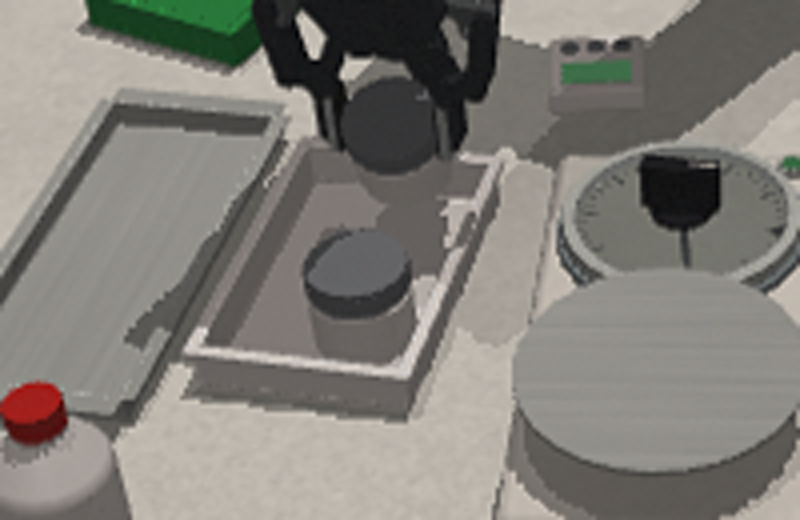

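The held jar has tilted in the grip, with its top leaning towards +x. The first jar stands well in the tub. I'll lower the tilted one onto the floor, clear of the wall, so that the contact rights it, using a weaker grip.

```bash
python3 -m inch '[[[-0.02,0,0.05],0,50],[[0,0,0.03],0,50],[[0,0,0.02],0,50],[[0,0,0.01],0,50],[[0,0,0.01],0,50],[[0,0,0.006],0,50],[[0,0,0.006],0,50],[[0,0,0.006],0,50],[[0,0,0],0,50]]' 20
python3 - <<'E'
from h import *
to(487,-187,57)
S=get_image("scene");save(S,"s9.png",(180,200,280,300),4)
E
```

```text
time_s: 43.07
eef_pos: [487.0, -187.1, 60.8]
eef_rot: [-0.004, 3.141, -0.0]
wrist_force: [-6.3, 4.5, 13.0]
opening: 56.7
grip_force: 44.2
pos [ 487.  -187.1   60.8] yawx -179.85 units [-0.0002  0.0003  0.0153] 1 rows of [-0.0002  0.0003  0.0153] open 56.7 t 43.1 q6 -0.37 F [-6.3  4.5 13. ]
```

View pics/s9.png

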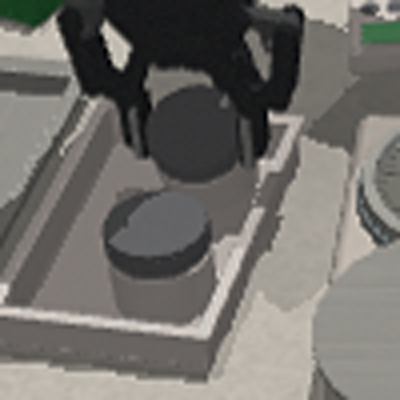

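```bash
python3 -m inch '[[[0,0,-0.012],0,50],[[0,0,0],0,57],[[0,0,0],0,58],[[0,0,0],0,60],[[0,0,0],0,62],[[0,0,0],0,70],[[0,0,0],0,70],[[0,0,-0.08],0,75],[[0,0,-0.14],0,85],[[0,0,-0.14],0,85],[[0,0,-0.14],0,85],[[0,0.145,-0.08],0,85],[[0,0.145,0],0,85],[[0,0.145,0],0,85],[[0,0.145,0],0,85],[[0,0.145,0],0,85],[[0,0.145,0],0,85],[[0,0.145,0],0,85]]' 20
python3 - <<'E'
from h import *
to(437,309,205)
S=get_image("scene");save(S,"s10.png",(130,190,330,320),4)
for m in masks_of(S,"jar_a"): print(round(m["confidence"],2),np.round(m["extent"]),np.round(locate(S,m["extent"],"jar_a")),np.round(locate(S,m["extent"],"jar_a",4)))
E
```

```text
time_s: 44.62
eef_pos: [486.4, 68.2, 206.5]
eef_rot: [-0.004, 3.141, -0.0]
wrist_force: [0.8, 0.9, -5.3]
opening: 85.2
grip_force: 0.0
pos [486.4  68.2 206.5] yawx -179.86 units [0.1952 0.9636 0.006 ] 7 rows of [0.0279 0.1377 0.0009] open 85.2 t 44.6 q6 0.14 F [ 0.8  0.9 -5.3]
0.96 [231. 240.  29.  34.] [ 473. -187.] [ 477. -185.]
0.83 [443. 249.  26.  33.] [442. 306.] [447. 306.]
0.83 [434. 219.  26.  28.] [331. 287.] [336. 287.]
0.71 [521. 255.  29.  30.] [443. 481.] [448. 479.]
0.65 [304. 243.  55.  35.] [462. -15.] [467. -14.]
```

View pics/s10.png

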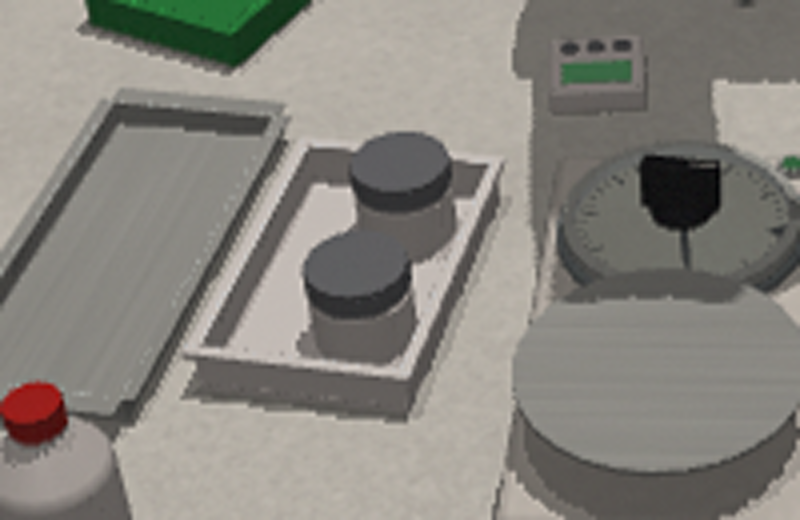

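Both short jars stand upright in the tub, with caps at (400,170) and (357,270) in the crop. Next is the jar at (439,308).

```bash
python3 -m inch '[[[0.0275,0.137,0],0,85],[[0.0275,0.137,0],0,85],[[0.0275,0.137,0],0,85],[[0.0275,0.137,0],0,85],[[0.0275,0.137,0],0,85],[[0.0275,0.137,0],0,85],[[0.0275,0.137,0],0,85],[[0,0,0],0,85],[[0,0,0.14],0,85],[[0,0,0.14],0,85],[[0,0,0.14],0,85],[[0,0,0.12],0,85],[[0,0,0.05],0,85],[[0,0,0.015],0,85],[[0,0,0],0,85],[[0,0,0],0,50],[[0,0,0],0,50],[[0,0,0],0,50],[[0,0,0],0,50]]' 30
python3 -m inch '[[[0,0,-0.08],0,50],[[0,0,-0.14],0,50],[[0,0,-0.14],0,50],[[0,0,-0.14],0,50],[[0,0,-0.1],0,50],[[0,0,0],0,50]]'
python3 -c "
from h import *
to(663,4,205)"
```

```text
time_s: 46.3
eef_pos: [439.4, 306.7, 57.0]
eef_rot: [-0.004, 3.138, 0.002]
wrist_force: [1.7, -0.4, 1.3]
opening: 56.8
grip_force: 32.1
time_s: 46.8
eef_pos: [440.9, 308.4, 211.3]
eef_rot: [-0.004, 3.132, 0.011]
wrist_force: [1.5, 1.6, -6.5]
opening: 57.0
grip_force: 33.3
pos [440.9 308.4 211.3] yawx -179.84 units [-0.8848 -1.2201  0.0251] 11 rows of [-0.0804 -0.1109  0.0023] open 57.0 t 46.8 q6 0.61 F [ 1.5  1.6 -6.5]
```

```bash
python3 -m inch '[[[-0.0804,-0.1109,0],0,50],[[-0.0804,-0.1109,0],0,50],[[-0.0804,-0.1109,0],0,50],[[-0.0804,-0.1109,0],0,50],[[-0.0804,-0.1109,0],0,50],[[-0.0804,-0.1109,0],0,50],[[-0.0804,-0.1109,0],0,50],[[-0.0804,-0.1109,0],0,50],[[-0.0804,-0.1109,0],0,50],[[-0.0804,-0.1109,0],0,50],[[-0.0804,-0.1109,0],0,50],[[0,0,0],0,50],[[0,0,0.1],0,50],[[0,0,0.1],0,50],[[0,0,0.03],0,50],[[0,0,0.03],0,50],[[0,0,0.03],0,50],[[0,0,0],0,50],[[0,0,0],0,50]]'
python3 -m inch '[[[0,0,0],0,50],[[0,0,0],0,64],[[0,0,0],0,75],[[0,0,0],0,85],[[0,0,-0.06],0,85],[[0,0,-0.14],0,85],[[0,0,-0.14],0,85],[[0,0.15,-0.05],0,85],[[0,0.15,0],0,85],[[0,0.15,0],0,85],[[0,0.15,0],0,85],[[0,0.15,0],0,85],[[0,0.15,0],0,85],[[0,0,0],0,85]]'
python3 -c "
from h import *
read('r3.png',80);to(661,4,137)"
```

```text
time_s: 48.38
eef_pos: [659.8, 2.2, 133.2]
eef_rot: [-0.005, 3.141, 0.0]
wrist_force: [-1.4, 0.8, -4.1]
opening: 56.8
grip_force: 33.5
time_s: 49.55
eef_pos: [659.0, 234.2, 230.1]
eef_rot: [-0.015, 3.14, 0.007]
wrist_force: [0.3, 0.7, -4.7]
opening: 84.9
grip_force: 0.0
t 49.65 scene [np.float64(274.5), np.float64(275.7)] top [np.float64(277.2), np.float64(272.2)]
jar 0.9 [385. 201.] table [ 566. -193.] pan [ 549. -184.] [98. 96. 96.]
jar 0.81 [385. 230.] table [ 479. -190.] pan [ 465. -181.] [95. 92. 94.]
jar 0.63 [319. 168.] table [677.   2.] pan [654.   3.] [90. 88. 89.]
jar 0.47 [323. 196.] table [589.  -8.] pan [571.  -7.] [116. 112. 107.]
jar 0.85 [434. 226.] table [356. 286.] pan [464. 277.] [54. 30. 66.]
jar 0.83 [230. 238.] table [ 467. -193.] pan [ 564. -157.] [94. 92. 92.]
jar 0.69 [520. 256.] table [445. 477.] pan [544. 450.] [95. 93. 92.]
jar 0.61 [219. 265.] table [ 564. -191.] pan [ 651. -155.] [96. 94. 94.]
jar 0.57 [294. 273.] table [568. -18.] pan [656.   1.] [96. 94. 93.]
pos [659.3 226.4 230.3] yawx -179.85 units [-0.0044 -0.8895  0.3734] 7 rows of [-0.0006 -0.1271  0.0533] open 84.9 t 49.8 q6 0.33 F [ 0.3  1.4 -6.2]
```

Pointer 277°, wedge 272°: +5°, so this jar is full and goes in the tray.

```bash
python3 -m inch '[[[0,-0.128,0],0,85],[[0,-0.128,0],0,85],[[0,-0.128,0],0,85],[[0,-0.128,0],0,85],[[0,-0.128,0],0,85],[[0,-0.128,0],0,85],[[0,-0.128,0],0,85],[[0,0,0],0,85],[[0,0,0.14],0,85],[[0,0,0.14],0,85],[[0,0,0.09],0,85],[[0,0,0.01],0,85],[[0,0,0],0,85],[[0,0,0],0,50],[[0,0,0],0,50],[[0,0,0],0,50],[[0,0,0],0,50]]'
python3 -m inch '[[[0,0,-0.06],0,50],[[0,0,-0.12],0,50],[[0,0,-0.11],0,50],[[0,0,0],0,50]]'
python3 -c "
from h import *
to(560,-349,205)"
```

```text
time_s: 51.17
eef_pos: [661.4, 2.7, 137.2]
eef_rot: [-0.004, 3.137, -0.001]
wrist_force: [0.9, 1.0, -5.3]
opening: 56.7
grip_force: 35.1
time_s: 51.5
eef_pos: [663.2, 3.0, 214.3]
eef_rot: [-0.005, 3.131, 0.0]
wrist_force: [1.0, 1.0, -6.5]
opening: 56.6
grip_force: 35.1
pos [663.2   3.  214.3] yawx -179.83 units [ 0.4172 -1.4069  0.0325] 10 rows of [ 0.0417 -0.1407  0.0033] open 56.6 t 51.5 q6 0.0 F [ 1.   1.  -6.5]
```

```bash
python3 -m inch '[[[0.0417,-0.1407,0],0,50],[[0.0417,-0.1407,0],0,50],[[0.0417,-0.1407,0],0,50],[[0.0417,-0.1407,0],0,50],[[0.0417,-0.1407,0],0,50],[[0.0417,-0.1407,0],0,50],[[0.0417,-0.1407,0],0,50],[[0.0417,-0.1407,0],0,50],[[0.0417,-0.1407,0],0,50],[[0.0417,-0.1407,0],0,50],[[0,0,0],0,50],[[0,0,0.14],0,50],[[0,0,0.14],0,50],[[0,0,0.14],0,50],[[0,0,0.08],0,50],[[0,0,0.03],0,50],[[0,0,0],0,50]]'
python3 -c "
from h import *
to(560,-349,60)"
```

```text
time_s: 52.92
eef_pos: [554.6, -347.5, 71.9]
eef_rot: [0.005, -3.136, -0.005]
wrist_force: [0.0, 0.3, -7.2]
opening: 56.9
grip_force: 35.1
pos [ 554.6 -347.5   71.9] yawx -179.83 units [-0.0218 -0.0061  0.0475] 1 rows of [-0.0218 -0.0061  0.0475] open 56.9 t 52.9 q6 -0.56 F [ 0.   0.3 -7.2]
```

Free of contact so far. I'll set it down in small steps.

```bash
python3 -m inch '[[[0,0,0.016],0,50],[[0,0,0.012],0,50],[[0,0,0.008],0,50],[[0,0,0.006],0,50],[[0,0,0],0,50],[[0,0,0],0,50]]'
python3 -c "
from h import *
to(560,-349,60)"
```

```text
time_s: 53.42
eef_pos: [556.9, -349.4, 65.4]
eef_rot: [-0.004, 3.141, -0.001]
wrist_force: [-0.2, 1.4, -6.8]
opening: 57.1
grip_force: 35.1
pos [ 556.9 -349.4   65.4] yawx -179.85 units [-0.0125  0.0017  0.0215] 1 rows of [-0.0125  0.0017  0.0215] open 57.1 t 53.4 q6 -0.56 F [-0.2  1.4 -6.8]
```

```bash
python3 -m inch '[[[0,0,0.008],0,50],[[0,0,0.006],0,50],[[0,0,0.004],0,50],[[0,0,0.002],0,50],[[0,0,0],0,50],[[0,0,0],0,50]]'
python3 -c "
from h import *
to(560,-349,60)"
```

```text
time_s: 53.92
eef_pos: [556.4, -349.3, 60.7]
eef_rot: [-0.004, 3.141, -0.0]
wrist_force: [-2.8, 1.3, 3.3]
opening: 56.5
grip_force: 35.9
pos [ 556.4 -349.3   60.7] yawx -179.85 units [-0.0142  0.0013  0.0026] 1 rows of [-0.0142  0.0013  0.0026] open 56.5 t 53.9 q6 -0.56 F [-2.8  1.3  3.3]
```

```bash
python3 -m inch '[[[0,0,0],0,58],[[0,0,0],0,64],[[0,0,0],0,70],[[0,0,-0.08],0,75],[[0,0,-0.14],0,85],[[0,0,-0.14],0,85],[[0,0,-0.14],0,85],[[0.02,0.145,-0.08],0,85],[[0.02,0.145,0],0,85],[[0.02,0.145,0],0,85],[[0.02,0.145,0],0,85],[[0.02,0.145,0],0,85],[[0.02,0.145,0],0,85],[[0.02,0.145,0],0,85],[[0.02,0.145,0],0,85],[[0.02,0.145,0],0,85],[[0.02,0.145,0],0,85],[[0.02,0.145,0],0,85],[[0.02,0.145,0],0,85],[[0.02,0.145,0],0,85]]'
python3 -m inch '[[[0.018,0.145,0],0,85],[[0.018,0.145,0],0,85],[[0.018,0.145,0],0,85],[[0.018,0.145,0],0,85],[[0.018,0.145,0],0,85],[[0.018,0.145,0],0,85],[[0.018,0.145,0],0,85],[[0.018,0.145,0],0,85],[[0,0,0],0,85],[[0,0,0],0,85]]'
python3 - <<'E'
from h import *
to(446,477,55)
S=get_image("scene");T=get_image("top")
for p in(S,T):
  for k in("jar_a","weight"):
    for m in masks_of(p,k): print(k,round(m["confidence"],2),np.round(m["extent"][:2]),np.round(locate(p,m["extent"],k)))
E
```

```text
time_s: 55.58
eef_pos: [489.9, 123.6, 204.5]
eef_rot: [-0.004, 3.141, 0.0]
wrist_force: [0.8, 1.8, -5.0]
opening: 85.0
grip_force: 0.0
time_s: 56.42
eef_pos: [453.0, 413.8, 203.7]
eef_rot: [0.009, -3.141, 0.0]
wrist_force: [0.3, 0.4, -4.6]
opening: 85.2
grip_force: 0.0
pos [453.  413.8 203.7] yawx -179.65 units [0.0264 0.2531 0.5949] 5 rows of [0.0053 0.0506 0.119 ] open 85.2 t 56.4 q6 0.73 F [ 0.3  0.4 -4.6]
jar_a 0.9 [153. 254.] [ 547. -352.]
jar_a 0.87 [220. 265.] [ 565. -188.]
jar_a 0.78 [230. 239.] [ 470. -192.]
jar_a 0.76 [520. 255.] [442. 478.]
jar_a 0.56 [436. 219.] [328. 291.]
weight 0.95 [399. 318.] [663. 215.]
jar_a 0.93 [435. 205.] [ 551. -343.]
jar_a 0.81 [383. 200.] [ 570. -188.]
jar_a 0.71 [385. 229.] [ 482. -190.]
jar_a 0.61 [323. 196.] [588.  -7.]
jar_a 0.57 [230. 279.] [345. 275.]
weight 0.52 [250. 175.] [666. 216.]
```

```bash
python3 -m inch '[[[0.014,0.127,0],0,85],[[0.014,0.127,0],0,85],[[0,0,0],0,85],[[0,0,0],0,85],[[0,0,0.14],0,85],[[0,0,0.14],0,85],[[0,0,0.14],0,85],[[0,0,0.12],0,85],[[0,0,0.05],0,85],[[0,0,0.01],0,85],[[0,0,0],0,85],[[0,0,0],0,50],[[0,0,0],0,50],[[0,0,0],0,50],[[0,0,0],0,50]]' 30
python3 -m inch '[[[0,0,-0.08],0,50],[[0,0,-0.14],0,50],[[0,0,-0.14],0,50],[[0,0,-0.14],0,50],[[0,0,-0.1],0,50],[[0,0,0],0,50]]'
python3 -c "
from h import *
to(663,4,205)"
```

```text
time_s: 57.97
eef_pos: [447.7, 476.2, 57.1]
eef_rot: [-0.004, 3.138, 0.004]
wrist_force: [0.4, 0.0, 1.6]
opening: 56.9
grip_force: 32.8
time_s: 58.47
eef_pos: [448.7, 477.8, 211.7]
eef_rot: [-0.004, 3.133, 0.014]
wrist_force: [1.2, 2.2, -5.4]
opening: 56.9
grip_force: 32.9
pos [448.7 477.8 211.7] yawx -179.84 units [-0.8516 -1.8979  0.0172] 14 rows of [-0.0608 -0.1356  0.0012] open 56.9 t 58.5 q6 0.81 F [ 1.2  2.2 -5.4]
```

```bash
python3 -m inch '[[[-0.0608,-0.1356,0],0,50],[[-0.0608,-0.1356,0],0,50],[[-0.0608,-0.1356,0],0,50],[[-0.0608,-0.1356,0],0,50],[[-0.0608,-0.1356,0],0,50],[[-0.0608,-0.1356,0],0,50],[[-0.0608,-0.1356,0],0,50],[[-0.0608,-0.1356,0],0,50],[[-0.0608,-0.1356,0],0,50],[[-0.0608,-0.1356,0],0,50],[[-0.0608,-0.1356,0],0,50],[[-0.0608,-0.1356,0],0,50],[[-0.0608,-0.1356,0],0,50],[[-0.0608,-0.1356,0],0,50],[[0,0,0],0,50],[[0,0,0],0,50]]'
python3 -m inch '[[[0,0,0.1],0,50],[[0,0,0.1],0,50],[[0,0,0.03],0,50],[[0,0,0.03],0,50],[[0,0,0.03],0,50],[[0,0,0],0,50],[[0,0,0],0,50],[[0,0,0],0,64],[[0,0,0],0,75],[[0,0,0],0,85],[[0,0,-0.06],0,85],[[0,0,-0.14],0,85],[[0,0,-0.14],0,85],[[0,0.15,-0.05],0,85],[[0,0.15,0],0,85],[[0,0.15,0],0,85],[[0,0.15,0],0,85],[[0,0.15,0],0,85],[[0,0.15,0],0,85],[[0,0,0],0,85]]'
python3 -c "
from h import *
read('r4.png',80);to(661,4,137)"
```

```text
time_s: 59.8
eef_pos: [660.0, -0.9, 202.1]
eef_rot: [-0.001, -3.139, -0.001]
wrist_force: [0.7, 2.2, -7.5]
opening: 56.8
grip_force: 33.0
time_s: 61.47
eef_pos: [659.7, 233.4, 229.8]
eef_rot: [-0.015, 3.14, 0.007]
wrist_force: [0.2, 1.4, -5.1]
opening: 85.0
grip_force: 0.0
t 61.5667 scene [np.float64(268.3), np.float64(275.7)] top [np.float64(271.1), np.float64(271.8)]
jar 0.87 [384. 202.] table [ 565. -190.] pan [ 548. -181.] [96. 93. 94.]
jar 0.74 [320. 166.] table [682.   0.] pan [659.   1.] [89. 86. 88.]
jar 0.65 [436. 205.] table [ 549. -348.] pan [ 532. -332.] [91. 88. 89.]
jar 0.55 [384. 230.] table [ 477. -187.] pan [ 464. -178.] [96. 93. 95.]
jar 0.89 [294. 271.] table [561. -20.] pan [649.  -1.] [96. 94. 94.]
jar 0.81 [152. 255.] table [ 550. -354.] pan [ 639. -303.] [94. 92. 92.]
jar 0.7 [219. 265.] table [ 565. -190.] pan [ 653. -155.] [95. 93. 93.]
jar 0.62 [231. 238.] table [ 467. -188.] pan [ 564. -153.] [93. 91. 92.]
jar 0.57 [431. 226.] table [357. 279.] pan [464. 270.] [54. 29. 65.]
pos [660.  225.7 229.9] yawx -179.86 units [-0.0017 -0.8866  0.3721] 7 rows of [-0.0002 -0.1267  0.0532] open 84.9 t 61.7 q6 0.33 F [ 1.   1.1 -5.2]
```

Pointer 271°, wedge 272°: full, so it goes in the tray next to the other.

```bash
python3 -m inch '[[[0,-0.127,0],0,85],[[0,-0.127,0],0,85],[[0,-0.127,0],0,85],[[0,-0.127,0],0,85],[[0,-0.127,0],0,85],[[0,-0.127,0],0,85],[[0,-0.127,0],0,85],[[0,0,0],0,85],[[0,0,0.14],0,85],[[0,0,0.14],0,85],[[0,0,0.09],0,85],[[0,0,0.01],0,85],[[0,0,0],0,85],[[0,0,0],0,50],[[0,0,0],0,50],[[0,0,0],0,50],[[0,0,0],0,50]]'
python3 -m inch '[[[0,0,-0.06],0,50],[[0,0,-0.12],0,50],[[0,0,-0.11],0,50],[[0,0,0],0,50]]'
python3 -c "
from h import *
to(470,-349,205)"
```

```text
time_s: 63.08
eef_pos: [662.0, 3.7, 136.7]
eef_rot: [-0.004, 3.137, -0.001]
wrist_force: [0.6, 0.4, -4.6]
opening: 56.7
grip_force: 35.1
time_s: 63.42
eef_pos: [663.8, 4.2, 213.8]
eef_rot: [-0.005, 3.131, 0.0]
wrist_force: [2.7, 1.7, -5.6]
opening: 56.9
grip_force: 35.1
pos [663.8   4.2 213.8] yawx -179.83 units [ 0.7795 -1.4104  0.0263] 11 rows of [ 0.0709 -0.1282  0.0024] open 56.9 t 63.4 q6 0.0 F [ 2.7  1.7 -5.6]
```

```bash
python3 -m inch '[[[0.0709,-0.1282,0],0,50],[[0.0709,-0.1282,0],0,50],[[0.0709,-0.1282,0],0,50],[[0.0709,-0.1282,0],0,50],[[0.0709,-0.1282,0],0,50],[[0.0709,-0.1282,0],0,50],[[0.0709,-0.1282,0],0,50],[[0.0709,-0.1282,0],0,50],[[0.0709,-0.1282,0],0,50],[[0.0709,-0.1282,0],0,50],[[0.0709,-0.1282,0],0,50],[[0,0,0],0,50],[[0,0,0.14],0,50],[[0,0,0.14],0,50],[[0,0,0.14],0,50],[[0,0,0.08],0,50],[[0,0,0.03],0,50],[[0,0,0],0,50]]'
python3 -m inch '[[[0,0,0.016],0,50],[[0,0,0.012],0,50],[[0,0,0.008],0,50],[[0,0,0.006],0,50],[[0,0,0.004],0,50],[[0,0,0],0,50]]'
python3 -c "
from h import *
to(470,-349,60)"
```

```text
time_s: 64.92
eef_pos: [464.6, -347.4, 71.9]
eef_rot: [0.005, -3.137, -0.006]
wrist_force: [-0.1, 1.5, -7.1]
opening: 57.3
grip_force: 35.1
time_s: 65.42
eef_pos: [466.6, -349.3, 63.6]
eef_rot: [-0.004, 3.141, -0.001]
wrist_force: [0.2, 1.5, -5.5]
opening: 56.9
grip_force: 35.1
pos [ 466.6 -349.3   63.6] yawx -179.85 units [-0.0137  0.0013  0.0144] 1 rows of [-0.0137  0.0013  0.0144] open 56.9 t 65.4 q6 -0.65 F [ 0.2  1.5 -5.5]
```

```bash
python3 -m inch '[[[0,0,0.006],0,50],[[0,0,0.004],0,50],[[0,0,0.004],0,50],[[0,0,0],0,50],[[0,0,0],0,50]]'
python3 -m inch '[[[0,0,0],0,58],[[0,0,0],0,64],[[0,0,0],0,70],[[0,0,-0.08],0,75],[[0,0,-0.14],0,85],[[0,0,-0.14],0,85],[[0,0,-0.14],0,85],[[-0.05,0.14,-0.08],0,60],[[-0.05,0.14,0],0,60],[[-0.05,0.14,0],0,60],[[-0.05,0.14,0],0,60],[[-0.05,0.14,0],0,60],[[-0.05,0.14,0],0,60],[[-0.05,0.14,0],0,60],[[-0.05,0.14,0],0,60],[[-0.05,0.14,0],0,60],[[-0.05,0.14,0],0,60],[[-0.05,0.14,0],0,60],[[-0.05,0.14,0],0,60],[[-0.05,0.14,0],0,60]]'
python3 -m inch '[[[-0.05,0.14,0],0,60],[[-0.05,0.14,0],0,60],[[0,0,0],0,60],[[0,0,0],0,60]]'
python3 - <<'E'
from h import *
to(663,215,53)
S=get_image("scene");T=get_image("top");save(S,"s11.png",(110,190,330,320),3.6)
for p in(S,T):
  for k in("jar_a","weight"):
    for m in masks_of(p,k): print(k,round(m["confidence"],2),np.round(m["extent"][:2]),np.round(locate(p,m["extent"],k)))
E
```

```text
time_s: 65.83
eef_pos: [466.4, -349.3, 60.6]
eef_rot: [-0.004, 3.141, -0.001]
wrist_force: [-2.4, 1.9, 3.8]
opening: 56.8
grip_force: 35.8
time_s: 67.5
eef_pos: [627.9, 107.8, 203.9]
eef_rot: [0.004, -3.141, -0.0]
wrist_force: [-0.0, -0.0, -4.9]
opening: 59.6
grip_force: 0.0
time_s: 67.83
eef_pos: [652.7, 178.3, 203.1]
eef_rot: [0.01, -3.141, 0.0]
wrist_force: [0.3, 0.9, -4.8]
opening: 60.0
grip_force: 0.0
pos [652.7 178.3 203.1] yawx -179.64 units [-0.0426  0.1465  0.6004] 5 rows of [-0.0085  0.0293  0.1201] open 60.0 t 67.8 q6 0.26 F [ 0.3  0.9 -4.8]
jar_a 0.93 [167. 229.] [ 452. -353.]
jar_a 0.86 [152. 255.] [ 549. -352.]
jar_a 0.65 [221. 265.] [ 563. -187.]
jar_a 0.63 [228. 240.] [ 473. -195.]
jar_a 0.61 [437. 220.] [333. 294.]
jar_a 0.15 [398. 318.] [676. 213.]
weight 0.68 [399. 318.] [663. 216.]
weight 0.57 [302. 243.] [450. -22.]
jar_a 0.92 [382. 200.] [ 572. -184.]
jar_a 0.67 [437. 233.] [ 465. -345.]
jar_a 0.57 [382. 228.] [ 483. -181.]
jar_a 0.56 [437. 205.] [ 551. -349.]
```

View pics/s11.png

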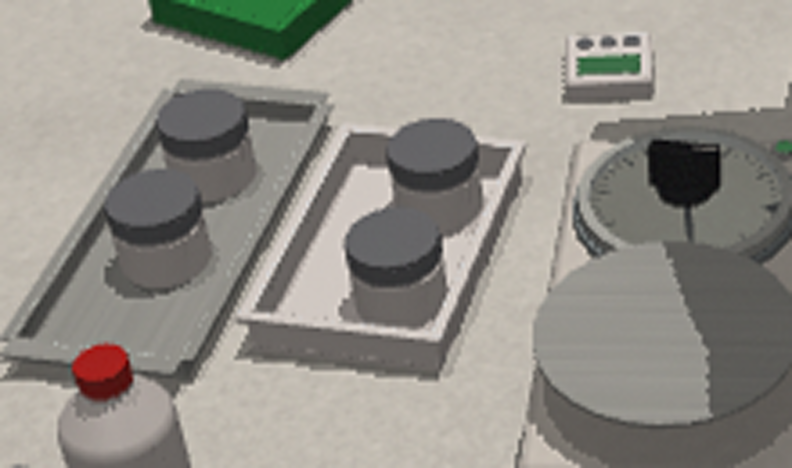

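All four jars stand upright in their containers: two in the tray, two in the tub. Now I'll put the weight back on the pan.

```bash
python3 -m inch '[[[-0.038,0.135,0],0,60],[[0,0,0],0,60],[[0,0,0],0,60],[[0,0,0.14],0,60],[[0,0,0.14],0,60],[[0,0,0.14],0,60],[[0,0,0.1],0,60],[[0,0,0.06],0,40],[[0,0,0.01],0,40],[[0,0,0],0,40],[[0,0,0],0,5],[[0,0,0],0,5],[[0,0,0],0,5],[[0,0,0],0,5],[[0,0,0],0,5]]' 30
python3 -m inch '[[[0,0,-0.1],0,5],[[0,0,-0.14],0,5],[[0,0,-0.14],0,5],[[0,0,-0.14],0,5],[[0,0,-0.08],0,5],[[0,-0.12,0],0,5],[[0,-0.12,0],0,5],[[0,-0.12,0],0,5],[[0,-0.12,0],0,5],[[0,-0.12,0],0,5],[[0,-0.12,0],0,5],[[0,-0.12,0],0,5],[[0,0,0],0,5],[[0,0,0.1],0,5],[[0,0,0.1],0,5],[[0,0,0],0,5]]'
python3 -c "
from h import *
to(662,4,134)"
```

```text
time_s: 69.38
eef_pos: [663.2, 210.3, 59.0]
eef_rot: [-0.004, 3.138, 0.002]
wrist_force: [0.0, 1.7, -0.2]
opening: 14.3
grip_force: 29.4
time_s: 70.72
eef_pos: [658.4, -0.5, 151.6]
eef_rot: [0.003, -3.132, 0.0]
wrist_force: [-1.7, 1.0, -7.4]
opening: 14.6
grip_force: 29.3
pos [ 6.584e+02 -5.000e-01  1.516e+02] yawx -179.87 units [-0.0149  0.0178  0.0702] 1 rows of [-0.0149  0.0178  0.0702] open 14.6 t 70.7 q6 -0.0 F [-1.7  1.  -7.4]
```

```bash
python3 -m inch '[[[-0.01,0.01,0.014],0,5],[[0,0,0.014],0,5],[[0,0,0.014],0,5],[[0,0,0.01],0,5],[[0,0,0],0,5],[[0,0,0],0,5],[[0,0,0],0,5]]'
python3 -m inch '[[[0,0,0],0,12],[[0,0,0],0,16],[[0,0,0],0,20],[[0,0,0],0,30],[[0,0,0],0,40],[[0,0,-0.05],0,40],[[0,0,-0.1],0,60],[[0,0,-0.14],0,60],[[0,0.15,-0.08],0,60],[[0,0.15,0],0,60],[[0,0.15,0],0,60],[[0,0.15,0],0,60],[[0,0.15,0],0,60],[[0,0.15,0],0,60],[[0,0.15,0],0,60],[[0,0,0],0,60],[[0,0,0],0,60]]'
python3 -c "
from h import *
read('r5.png',80)
S=get_image('scene')
for m in masks_of(S,'weight')[:2]: print(m['confidence'],locate(S,m['extent'],'weight',80.6))"
```

```text
time_s: 71.3
eef_pos: [665.2, 2.3, 144.7]
eef_rot: [-0.004, 3.14, 0.0]
wrist_force: [1.2, 1.4, -6.4]
opening: 13.8
grip_force: 29.4
time_s: 72.72
eef_pos: [663.7, 266.4, 235.5]
eef_rot: [0.01, -3.141, 0.0]
wrist_force: [0.5, 1.2, -5.4]
opening: 59.9
grip_force: 0.0
t 72.8167 scene [np.float64(270.0), np.float64(275.7)] top [np.float64(272.8), np.float64(271.9)]
jar 0.75 [437. 235.] table [ 458. -346.] pan [ 446. -330.] [92. 90. 91.]
jar 0.62 [435. 204.] table [ 553. -344.] pan [ 536. -329.] [90. 87. 88.]
jar 0.62 [384. 199.] table [ 574. -192.] pan [ 556. -183.] [95. 92. 94.]
jar 0.53 [386. 230.] table [ 477. -191.] pan [ 463. -182.] [99. 96. 97.]
jar 0.89 [219. 265.] table [ 565. -190.] pan [ 653. -155.] [96. 94. 94.]
jar 0.87 [434. 226.] table [357. 286.] pan [464. 277.] [57. 32. 68.]
jar 0.71 [153. 254.] table [ 548. -351.] pan [ 637. -301.] [95. 92. 92.]
jar 0.7 [167. 231.] table [ 458. -351.] pan [ 556. -301.] [95. 93. 93.]
jar 0.67 [229. 237.] table [ 462. -194.] pan [ 560. -158.] [94. 92. 92.]
0.79 [663.53803143   1.93601697]
```

View pics/r5.png

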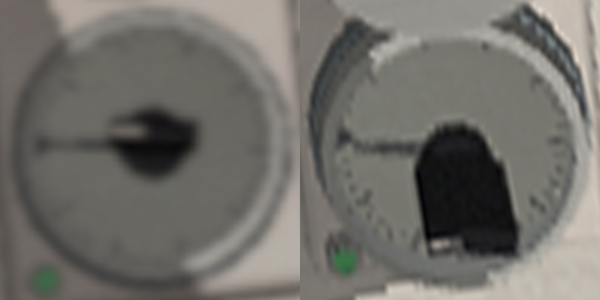

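The pointer and wedge line up again (272.8° and 271.9°, as in the trimmed state). The weight stands at the pan centre and every jar is in place, so I'm handing in.

```bash
python3 -c "
from rig import *
print(finish_job())"
```

```text
the job is handed in; nothing more can be done
None
```

The job is handed in, though the hand-in gave no verdict: the two full jars stand in the steel tray, the two short-filled ones in the white tub, and the check weight is back on the pan with the pointer at zero to within about 1° in the top camera.

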